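Load the numbered film drawer, bar it and shut it

ROBOT

A 6-joint arm with a two-finger parallel gripper is mounted at the origin on the work surface. World frame = base frame: x ahead of the robot, y to its left, z up, the work surface at z = 0. Lengths are in m, angles in degrees, forces in N, time in s.
With the tool pointing down it reaches from about 0.25 to 0.725 m from the base axis. Payload 9.7 kg.
Tool frame: the origin (TCP) lies midway between the tips of the shut fingers; the grasp point (between the pads) lies 19 mm behind it; z points along the fingers, y is the line along which they close (so a half turn about z gives the same grasp; the last joint's range is limited). The gripper opens to 85 mm and grips with 20 to 120 N. Pads are 22 mm wide; open, the fingers measure 114 mm over their backs; the gripper's body (76 mm by 85 mm) begins 54 mm behind the grasp point. The pads swing forward as they close: fully open they stand 13 mm farther back than shut.
Start: joints at [75.229, 4.979, 10.078, 95.1, 0, 90], TCP at [0.14, 0.532, 0.231] pointing down, gripper open.
Joint ranges: [-179.16, 179.16], [-48.56, 103.87], [-65.8, 70.77], [-126.05, 130.52], [-82.76, 87.17], [-180, 180]. Speed limits (degrees/s): [127.2, 127.2, 147.25, 180, 180, 180].

INTERFACE

Orientations are given as [roll, pitch, yaw] about the fixed x, y, z axes, in that order (R = Rz(yaw) Ry(pitch) Rx(roll)).
In Python, from workcell import readout, imaging, bot, spotter gives the robot as it stands.
- The arm moves only by the shell command python3 -m jog 'ROWS' [FORCE]. ROWS is JSON, a list of rows, each an object with "rotation": the turn, a rotation vector about the world's x, y, z in degrees, a list of three; "translation": the shift along the world's x, y, z in mm, a list of three; "grip": the finger opening in mm, from 0 to 85.4. In form: [{"rotation": [wx, wy, wz], "translation": [dx, dy, dz], "grip": grip}, ...]. A call has 1 to 20 rows; each row is the pose to reach, as a shift and turn from the pose commanded when the call began; what a row does not reach only later rows make up. A row lasts 1/10 s, in which the tool goes at most 50 mm and 8.59 degrees, less where a joint would pass 70% of its speed; a pose out of reach is approached as far as the arm can. A call with a gripper value outside its range is refused whole. The fingers move at their own pace and stop on an object; FORCE is the grip in N (left out, the last holds). Time passes only in rows, so rows that repeat a pose let the fingers close. It gives the time, the measured TCP pose, the force, the opening and the grip force at its end, in the units of the state.
- readout.get_obs(): the state, without advancing time (a new reading comes with each control period).
- imaging.camera(name): name is "scene" or "top" or "wrist"; returns (picture, depth): 480x640x3 uint8, red, green, blue; 480x640 float32, m along the optical axis (not along the pixel's ray), 0 where there is no reading.
- imaging.camera_info(name): a dict with "vertical_fov" (degrees; the focal length in pixels is half the picture's height over the tangent of half this angle, whatever the lens; pixels are square), "cx", "cy" (the principal point, pixels), "extrinsics" (4x4, takes a point from camera to world coordinates); the wrist camera has in their place "tool_from_camera" (4x4, takes a point from camera to tool coordinates, whose origin is the TCP and whose axes are the flange's). Camera axes: x right, y down, z forward; pixel columns grow to the right and rows downward; lengths in m; the calibration is good to about 2 mm. A picture is of the moment at which its call begins: read the wrist's pose just before it. camera_info takes no time and is no camera call.
- bot.job_done(): hands the job in; it is judged then, once.
Trained networks look in the newest picture that a camera, given by its name, has taken for a name from the list of things; names that differ only in an ending like _2 or _b are one class to them, and where a whole thing is asked for, a point or a joint stands for the part that bears it (a point fixed in the world has none). Each returns a list of dicts, best first, with "confidence" (0 to 1); they miss things now and then, are a little off and sometimes report something else, mostly with a low value. They report only what shows in the picture. A call takes as long as a camera call. They do not tell look-alikes from the thing itself.
- spotter.spot_in(camera, target): "box" ([centre column, centre row, width, height] in pixels, round what is visible of it).
- spotter.mark_of(camera, target): "uv" ([column, row] in pixels: a listed point, or the origin of a listed thing).
The state is a dict: "time": time; "q": joint angles; "qd": joint speeds; "joint_efforts": joint torques, N m; "ee_pos": TCP position; "tcp_rot": TCP orientation; "wrist_force": force on the tool from outside, world axes, zero at the start; "torque": the same for the moment, N m; "opening": finger opening in m; "grasp_force": force on a finger pad.
Only numpy, scipy, OpenCV 4.12 (cv2) and the standard library are available. Lean on these libraries where they do the work, as an engineer would, in place of code of your own. Each camera call takes 0.05 s, during which the arm holds its last target. There are 200 camera calls.

TASK

Load the film cans that are on the table into the open drawer in the order of their numbers, lowest first, standing each upright in the pocket of its own number (same colour and dots; pockets of missing numbers stay empty). Then lay the brass bar over them, centred in the two saddles of the drawer, and push the drawer fully home with everything still in place. Leave the other things on the stall where they are.

Things in the scene. Friction and masses are not known exactly. Their poses are not given: they have to be found in the camera images.
- can1: film can number 1: upright aluminium cylinder, 32 mm diameter, 60 mm tall, 90 g, weighted at the foot, with a white lid (top 15 mm, same diameter) bearing 1 black dot(s). Origin at the centre of its underside, z up along its axis. It may be absent.
- can2: film can number 2: upright aluminium cylinder, 32 mm diameter, 60 mm tall, 90 g, weighted at the foot, with a yellow lid (top 15 mm, same diameter) bearing 2 black dot(s). Origin at the centre of its underside, z up along its axis. It may be absent.
- can3: film can number 3: upright aluminium cylinder, 32 mm diameter, 60 mm tall, 90 g, weighted at the foot, with a green lid (top 15 mm, same diameter) bearing 3 black dot(s). Origin at the centre of its underside, z up along its axis. It may be absent.
- can4: film can number 4: upright aluminium cylinder, 32 mm diameter, 60 mm tall, 90 g, weighted at the foot, with a blue lid (top 15 mm, same diameter) bearing 4 black dot(s). Origin at the centre of its underside, z up along its axis. It may be absent.
- can5: film can number 5: upright aluminium cylinder, 32 mm diameter, 60 mm tall, 90 g, weighted at the foot, with a red lid (top 15 mm, same diameter) bearing 5 black dot(s). Origin at the centre of its underside, z up along its axis. It may be absent.
- pocket1 (a point): pocket number 1 in the drawer (marked on the top edge of the drawer front by a white label with 1 black dot(s)): square, 37 x 37 mm, 27 mm deep (walls 4 mm). Point at the centre of its floor, 14 mm above the table; moves with the drawer; x into the cabinet, y along the row (pocket 1 at the +y end, 41 mm pitch), z up.
- pocket2 (a point): pocket number 2 in the drawer (marked on the top edge of the drawer front by a yellow label with 2 black dot(s)): square, 37 x 37 mm, 27 mm deep (walls 4 mm). Point at the centre of its floor, 14 mm above the table; moves with the drawer; x into the cabinet, y along the row (pocket 1 at the +y end, 41 mm pitch), z up.
- pocket3 (a point): pocket number 3 in the drawer (marked on the top edge of the drawer front by a green label with 3 black dot(s)): square, 37 x 37 mm, 27 mm deep (walls 4 mm). Point at the centre of its floor, 14 mm above the table; moves with the drawer; x into the cabinet, y along the row (pocket 1 at the +y end, 41 mm pitch), z up.
- pocket4 (a point): pocket number 4 in the drawer (marked on the top edge of the drawer front by a blue label with 4 black dot(s)): square, 37 x 37 mm, 27 mm deep (walls 4 mm). Point at the centre of its floor, 14 mm above the table; moves with the drawer; x into the cabinet, y along the row (pocket 1 at the +y end, 41 mm pitch), z up.
- pocket5 (a point): pocket number 5 in the drawer (marked on the top edge of the drawer front by a red label with 5 black dot(s)): square, 37 x 37 mm, 27 mm deep (walls 4 mm). Point at the centre of its floor, 14 mm above the table; moves with the drawer; x into the cabinet, y along the row (pocket 1 at the +y end, 41 mm pitch), z up.
- bar: brass retaining bar lying flat, loose, 24 mm wide (its x), 236 mm long (its y), 12 mm thick, 180 g. Origin at the centre of its underside.
- saddles (a point): midpoint of the drawer's two bar saddles at seat height (77 mm above the table, 3 mm above seated cans), above pocket 3; moves with the drawer; x into the cabinet, y from saddle to saddle. Each saddle is a steel post (|y| 105 to 121 mm) with a 30 mm wide seat between two brass lips 8 mm high, 6 mm thick, centred at x = -18 and 18 mm: 3 mm play each side of the bar.
- drawer (a joint): drawer opening in m: 0 = fully home on its stop, 0.16 = fully out. Slides along the cabinet's x, opens to -x, stays where left (about 3 N friction). Underside 8 mm above the table, 242 mm wide; front board 262 mm wide, 16 mm thick, top 74 mm above the table; pocket row centred 68 mm behind the front face, pocket walls' tops 41 mm above the table.
- pull (a point): centre of the drawer's wooden pull: bar 120 mm long (y), 16 mm deep (x), 20 mm tall, 53 mm above the table, 38 mm in front of the drawer's front face, 30 mm gap behind it (brass stubs, 14 mm wide, at y = -45 and 45 mm join it to the front); moves with the drawer; x is the direction in which the drawer closes, z up.
- cabinet: low wooden cabinet fixed to the table, 220 mm deep, 274 mm wide, 100 mm tall, with an open front into which the drawer slides; 93 mm of free height above the table inside. Origin on the table under the middle of its front edge; x points into the cabinet, the drawer comes out along -x.
- box_camera: bystander, leave alone: bulky black box camera, 110 x 140 x 126 mm with a ribbed winding knob on its +y side. Origin at the centre of its underside.
- orange_filter: bystander, leave alone: orange glass filter, 62 mm diameter, 9 mm thick, lying flat. Origin at the centre of its underside.
- lens_cap: bystander, leave alone: copper-coloured lens cap, 58 mm diameter, 12 mm thick. Origin at the centre of its underside.
- film_spool: bystander, leave alone: grey steel film spool standing upright, 44 mm diameter, 64 mm tall. Origin at the centre of its underside.
- grip_handle: bystander, leave alone: wooden grip handle lying on the table, 142 x 30 x 26 mm along its x. Origin at the centre of its underside.
- light_meter: bystander, leave alone: grey light meter, 75 x 55 x 32 mm. Origin at the centre of its underside.
Not all that is in view belongs to the job. There is more than one size of the bar; the one meant has the size given above.

How it is judged (in metres and radians):
On the way, in this order (a step that is already met when the one before it is completed fails the run):
1. can 1 stands in pocket 1 and is let go (horizontal distance between can1 and pocket1 below 0.008 m and z of can1 in the frame of pocket1 between -0.006 and 0.006 m and angle between can1's own z axis and vertical below 0.12 rad and contact force between the fingers and can1 below 0.3 N), for 0.2 s.
2. can 2 stands in pocket 2 and is let go (horizontal distance between can2 and pocket2 below 0.008 m and z of can2 in the frame of pocket2 between -0.006 and 0.006 m and angle between can2's own z axis and vertical below 0.12 rad and contact force between the fingers and can2 below 0.3 N), for 0.2 s.
3. can 3 stands in pocket 3 and is let go (horizontal distance between can3 and pocket3 below 0.008 m and z of can3 in the frame of pocket3 between -0.006 and 0.006 m and angle between can3's own z axis and vertical below 0.12 rad and contact force between the fingers and can3 below 0.3 N), for 0.2 s.
4. can 4 stands in pocket 4 and is let go (horizontal distance between can4 and pocket4 below 0.008 m and z of can4 in the frame of pocket4 between -0.006 and 0.006 m and angle between can4's own z axis and vertical below 0.12 rad and contact force between the fingers and can4 below 0.3 N), for 0.2 s.
5. can 5 stands in pocket 5 and is let go (horizontal distance between can5 and pocket5 below 0.008 m and z of can5 in the frame of pocket5 between -0.006 and 0.006 m and angle between can5's own z axis and vertical below 0.12 rad and contact force between the fingers and can5 below 0.3 N), for 0.2 s.
6. the bar lies in both saddles and is let go, the drawer still open (x of bar in the frame of saddles between -0.008 and 0.008 m and y of bar in the frame of saddles between -0.01 and 0.01 m and z of bar in the frame of saddles between -0.005 and 0.005 m and angle between the y axis of bar and the y axis of saddles, either way round below 0.06 rad and value of joint drawer above 0.08 m and contact force between the fingers and bar below 0.3 N), for 0.2 s.
7. the drawer is fully home (value of joint drawer below 0.005 m), for 0.2 s.
At the end, for the whole second after the job is handed in: Every can present stands upright (within 0.12 rad) on the floor of its own pocket (within 8 mm across, 6 mm in height); the bar lies in both saddles (within 8 mm across, 10 mm along, 5 mm in height, 0.06 rad); the drawer is within 5 mm of fully home; the bar is at rest (horizontal distance between can1 and pocket1 below 0.008 m and z of can1 in the frame of pocket1 between -0.006 and 0.006 m and angle between each of can1, can2, can3, can4, can5's own z axis and vertical below 0.12 rad and horizontal distance between can2 and pocket2 below 0.008 m and z of can2 in the frame of pocket2 between -0.006 and 0.006 m and horizontal distance between can3 and pocket3 below 0.008 m and z of can3 in the frame of pocket3 between -0.006 and 0.006 m and horizontal distance between can4 and pocket4 below 0.008 m and z of can4 in the frame of pocket4 between -0.006 and 0.006 m and horizontal distance between can5 and pocket5 below 0.008 m and z of can5 in the frame of pocket5 between -0.006 and 0.006 m and x of bar in the frame of saddles between -0.008 and 0.008 m and y of bar in the frame of saddles between -0.01 and 0.01 m and z of bar in the frame of saddles between -0.005 and 0.005 m and angle between the y axis of bar and the y axis of saddles, either way round below 0.06 rad and value of joint drawer below 0.005 m and linear speed of bar below 0.02 m/s); the robot touches nothing.
It fails at once if a bystander is moved more than 40 mm (distance of any of box_camera, orange_filter, lens_cap, film_spool, grip_handle, light_meter from where it was at the start of the episode above 0.04 m).
Of can1, can2, can3, can4, can5 only 3 to 5 are there at a start; the rules pass over those that are not, and their reading is None.
At some moment in a run one of can1, can2, can3, can4, can5, bar may be knocked a few centimetres aside while the robot is not near it.
It also fails if it takes over 210 s, if anything falls off the work surface, if the arm or the gripper's body presses on something with over 40 N, if the wrist force passes 120 N, or if a joint passes its speed limit or range.

## Working session

There is one attempt and no reset: what is moved stays moved. The work goes in short steps, Python scripts to look and compute and a shell command to move; the robot and the scene stay as the last step left them, time stands still between calls to the robot, and variables do not carry over. Pictures are saved under pics/ and viewed, at most 14 in all, crops included, and the job is handed in when it is done.

```bash
mkdir -p pics; ls; cat > h.py <<'E'
import numpy as np, cv2
from workcell import readout, imaging, bot, spotter
from scipy.spatial.transform import Rotation as R
def snap(n):
    o=readout.get_obs(); im,d=imaging.camera(n); ci=imaging.camera_info(n)
    if n=="wrist":
        T=np.eye(4); T[:3,:3]=R.from_euler('xyz',o['tcp_rot'],degrees=True).as_matrix(); T[:3,3]=o['ee_pos']
        E=T@np.array(ci['tool_from_camera'])
    else: E=np.array(ci['extrinsics'])
    f=240/np.tan(np.radians(ci['vertical_fov'])/2)
    v,u=np.mgrid[:480,:640]
    P=np.stack([(u-ci['cx'])/f*d,(v-ci['cy'])/f*d,d],-1)@E[:3,:3].T+E[:3,3]
    P[d==0]=np.nan
    return im,d,P,E,f,ci
def save(im,n): cv2.imwrite('pics/'+n,im[:,:,::-1])
def topx(u,v,z,E,f,ci):
    r=E[:3,:3]@np.array([(u-ci['cx'])/f,(v-ci['cy'])/f,1]); return E[:3,3]+r*(z-E[2,3])/r[2]
E
python3 - <<'E'
from h import *
print(readout.get_obs())
for n in ('top','scene'):
    im,d,P,E,f,ci=snap(n); save(im,n+'0.png'); np.savez(n+'0.npz',im=im,P=P); print(n,ci['vertical_fov'],ci['cx'],ci['cy'],E.round(3).tolist())
E
```

```text
pics
{'time': 0.0, 'q': array([ 7.52271697e+01,  5.01016139e+00,  1.00340870e+01,  9.51016898e+01,
       -5.62789864e-04,  8.99996414e+01]), 'qd': array([-0.04480598,  0.02327455, -0.04849872, -0.01454932, -0.01782199,
       -0.03537391]), 'joint_efforts': array([-9.33940682e-04, -5.20389676e+01,  4.64805579e+01,  1.61832094e-02,
       -1.56070757e-05, -2.63290156e-05]), 'ee_pos': array([0.14018227, 0.53157816, 0.23058881]), 'tcp_rot': array([-1.79922236e+02,  5.62302606e-04,  1.65227529e+02]), 'wrist_force': array([-0.85457158,  0.20910098,  0.04813257]), 'torque': array([-0.01878833,  0.04048117, -0.01372524]), 'grasp_force': 0.0, 'opening': 0.08509969818695019}
top 51.56027542446737 308.722872565121 237.6904854316718 [[-0.002, -0.99, 0.144, 0.208], [-1.0, 0.003, 0.009, -0.023], [-0.009, -0.144, -0.99, 1.668], [0.0, 0.0, 0.0, 1.0]]
scene 54.206683927642 320.89190227540354 238.906043922567 [[-0.787, 0.469, -0.399, 0.907], [0.616, 0.618, -0.489, 0.557], [0.017, -0.631, -0.776, 0.966], [0.0, 0.0, 0.0, 1.0]]
```

View pics/top0.png

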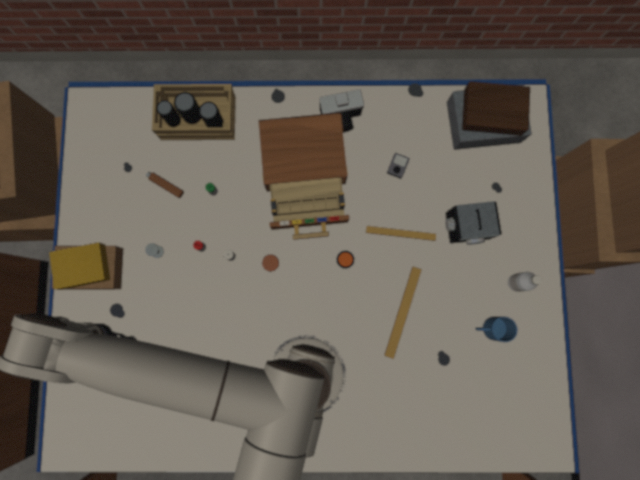

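View pics/scene0.png

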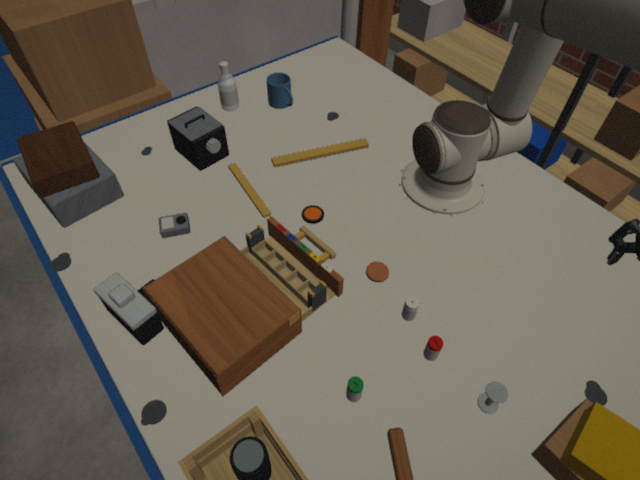

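Top view: cans are white (229,255), red (199,245) and green (211,188). The drawer is at (309,205). There are two bar look-alikes: a short bar at (400,233) and a long one at (402,312). The film spool, mug, bottle and glass (154,250) are not cans. The wanted bar should be the short one, so I'll measure both.

```bash
python3 - <<'E'
from h import *
im,d,P,E,f,ci=snap('top')
def blob(c,r=14,zmin=.03,zmax=.09):
    u,v=c; p=P[v-r:v+r,u-r:u+r].reshape(-1,3); q=p[(p[:,2]>zmin)&(p[:,2]<zmax)]
    t=q[q[:,2]>np.percentile(q[:,2],50)]
    return q.mean(0).round(4),t.mean(0).round(4),np.ptp(t,0).round(3),len(q)
for n,c in dict(white=(229,255),red=(199,245),green=(211,188)).items(): print(n,blob(c))
hsv=cv2.cvtColor(im,cv2.COLOR_RGB2HSV)
for n,(u,v,w,h) in dict(short=(400,233,45,22),long=(402,312,30,60)).items():
    s=np.s_[v-h:v+h,u-w:u+w]; m=((hsv[s][...,1]>110)&(hsv[s][...,2]>70)).astype(np.uint8)
    k,l,st,ce=cv2.connectedComponentsWithStats(m); i=1+st[1:,4].argmax(); p=P[s][l==i]; z=np.nanmedian(p[:,2])
    pts=np.array([topx(a+u-w,b+v-h,.012,E,f,ci)[:2] for b,a in np.argwhere(l==i)],np.float32)
    print(n,z,cv2.minAreaRect(pts*1000))
    q=p[~np.isnan(p[:,2])]
    for lo,hi in ((.004,.02),): print(q[:,:2].mean(0))
for t in ['pocket1','pocket3','pocket5','pull','saddles','cabinet','can1','can2','can3','can4','can5','bar','box_camera','orange_filter','lens_cap','film_spool','grip_handle','light_meter']:
    r=spotter.mark_of('top',t)[:2]
    print(t,[(x['confidence'].__round__(2),np.round(x['uv'],1).tolist(),topx(*x['uv'],{'poc':.014,'pul':.053,'sad':.077}.get(t[:3],0),E,f,ci)[:2].round(3).tolist()) for x in r])
# cabinet/drawer heights
top=P[100:200,245:365].reshape(-1,3); m=np.abs(top[:,2]-.1)<.01; print('cab',cv2.minAreaRect((top[m,:2]*1000).astype(np.float32)))
dr=P[205:235,255:360].reshape(-1,3); 
c=im[165:250,180:440]; c=cv2.resize(c,None,fx=3,fy=3,interpolation=cv2.INTER_CUBIC); save(cv2.convertScaleAbs(c,alpha=1.5),'crop1.png')
E
```

```text
white (array([0.3891, 0.2546, 0.0559]), array([0.392 , 0.2558, 0.0609]), array([0.029, 0.03 , 0.01 ]), 89)
red (array([0.4199, 0.3547, 0.0558]), array([0.4217, 0.3563, 0.0615]), array([0.03 , 0.028, 0.011]), 93)
green (array([0.6132, 0.3203, 0.055 ]), array([0.6145, 0.3225, 0.0609]), array([0.031, 0.028, 0.009]), 93)
short 0.010825578236264732 ((464.9134826660156, -317.381103515625), (227.0723419189453, 18.939144134521484), 83.1405258178711)
[ 0.46510595 -0.31767324]
long 0.014681813192344961 ((203.0454864501953, -317.373779296875), (26.760162353515625, 302.4097595214844), 70.83580780029297)
[ 0.20084775 -0.31609816]
pocket1 [(0.85, [296.5, 205.8], [0.559, 0.033]), (0.85, [333.0, 202.5], [0.57, -0.091])]
pocket3 [(0.85, [296.5, 205.8], [0.559, 0.033]), (0.85, [333.0, 202.5], [0.57, -0.091])]
pocket5 [(0.85, [296.5, 205.8], [0.559, 0.033]), (0.85, [333.0, 202.5], [0.57, -0.091])]
pull [(0.73, [310.7, 237.9], [0.443, -0.015])]
saddles []
cabinet [(0.96, [307.2, 189.4], [0.619, -0.003])]
can1 [(0.62, [212.7, 194.6], [0.602, 0.322]), (0.61, [230.8, 252.0], [0.403, 0.255])]
can2 [(0.62, [
[... 262 characters left out ...]
7, 194.6], [0.602, 0.322]), (0.61, [230.8, 252.0], [0.403, 0.255])]
bar [(0.95, [398.3, 234.6], [0.461, -0.312]), (0.72, [404.7, 312.2], [0.201, -0.326])]
box_camera [(0.7, [468.6, 224.8], [0.494, -0.551]), (0.57, [269.8, 267.1], [0.352, 0.123])]
orange_filter [(0.49, [344.5, 258.1], [0.381, -0.129]), (0.46, [307.6, 187.4], [0.626, -0.005])]
lens_cap [(0.78, [268.0, 266.3], [0.354, 0.129])]
film_spool [(0.66, [153.6, 250.4], [0.409, 0.518])]
grip_handle [(0.67, [306.0, 187.0], [0.628, 0.001]), (0.29, [341.4, 258.5], [0.38, -0.118])]
light_meter [(0.86, [398.0, 164.6], [0.706, -0.318])]
cab ((751.6416625976562, -26.319320678710938), (274.6170654296875, 395.57110595703125), 17.128507614135742)
```

View pics/crop1.png

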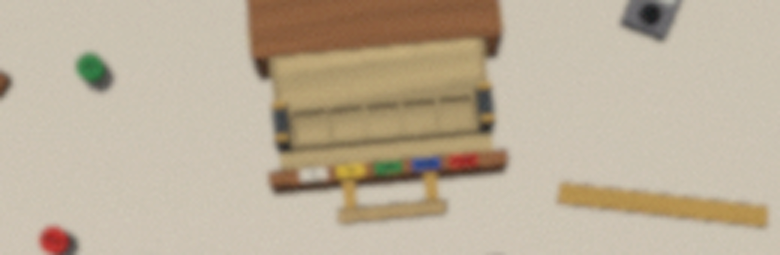

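The crop confirms the choice of the short brass bar: it measures about 236×24×12 mm, while the other is 310 mm long. The labels from left to right are white, yellow, green, blue and red, and the drawer yaw is about +4.5°. Next I'll go above the drawer for a close look.

```bash
python3 -m jog '[{"rotation":[0,0,-70.7],"translation":[290,-540,150],"grip":60},{"rotation":[0,0,-70.7],"translation":[290,-540,150],"grip":60},{"rotation":[0,0,-70.7],"translation":[290,-540,150],"grip":60},{"rotation":[0,0,-70.7],"translation":[290,-540,150],"grip":60},{"rotation":[0,0,-70.7],"translation":[290,-540,150],"grip":60},{"rotation":[0,0,-70.7],"translation":[290,-540,150],"grip":60},{"rotation":[0,0,-70.7],"translation":[290,-540,150],"grip":60},{"rotation":[0,0,-70.7],"translation":[290,-540,150],"grip":60},{"rotation":[0,0,-70.7],"translation":[290,-540,150],"grip":60},{"rotation":[0,0,-70.7],"translation":[290,-540,150],"grip":60},{"rotation":[0,0,-70.7],"translation":[290,-540,150],"grip":60},{"rotation":[0,0,-70.7],"translation":[290,-540,150],"grip":60},{"rotation":[0,0,-70.7],"translation":[290,-540,150],"grip":60},{"rotation":[0,0,-70.7],"translation":[290,-540,150],"grip":60},{"rotation":[0,0,-70.7],"translation":[290,-540,150],"grip":60},{"rotation":[0,0,-70.7],"translation":[290,-540,150],"grip":60},{"rotation":[0,0,-70.7],"translation":[290,-540,150],"grip":60},{"rotation":[0,0,-70.7],"translation":[290,-540,150],"grip":60}]' 40
python3 - <<'E'
from h import *
im,d,P,E,f,ci=snap('wrist'); o=readout.get_obs(); print(o['ee_pos'],o['tcp_rot'],o['q']); print(E.round(3),np.round(ci['tool_from_camera'],3),f,ci['cx'],ci['cy'])
save(im,'w1.png'); np.savez('w1.npz',im=im,P=P)
im2,*_=snap('top'); save(np.hstack([im2[230:470,40:320]]),'t1.png')
E
```

```text
time: 2.85
ee_pos: [0.4298, -0.0073, 0.3814]
tcp_rot: [180.0, -0.0, 94.6]
wrist_force: [-0.4, 0.0, -0.9]
opening: 0.0601
grasp_force: 0.0
[ 0.42991261 -0.00746734  0.3814268 ] [ 1.79978075e+02 -3.94967287e-04  9.46086641e+01] [-9.96775217e-01 -4.85527974e+00  1.76750055e+01  1.12508504e+02
  2.53464347e-03  8.43945613e+01]
[[ 0.997  0.075  0.025  0.424]
 [ 0.079 -0.943 -0.323  0.075]
 [-0.001  0.324 -0.946  0.523]
 [ 0.     0.     0.     1.   ]] [[-0.001 -0.946 -0.324  0.083]
 [ 1.    -0.001 -0.001  0.   ]
 [ 0.001 -0.324  0.946 -0.142]
 [ 0.     0.     0.     1.   ]] 387.53449880809114 315.79430404703504 236.3263625130552
```

View pics/w1.png

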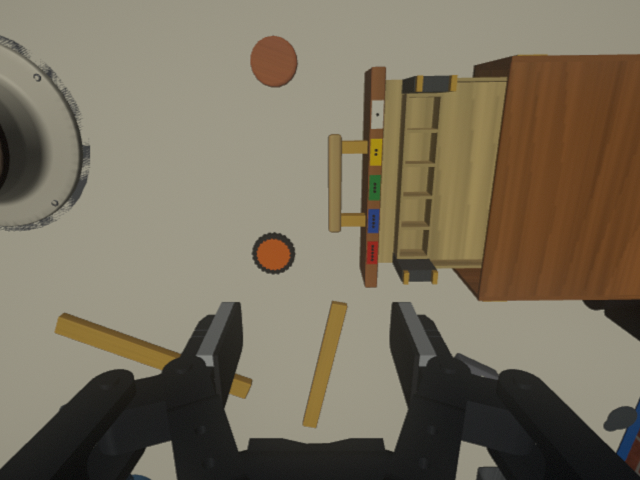

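View pics/t1.png

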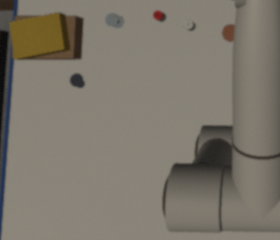

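The wrist view shows the drawer open, with labels 1–5 running from (376,114) to (372,252). The saddles are at (432,84) and (418,271). The orange filter and lens cap lie beside the pull. The vacated area in the top view holds no further cans, so cans 1, 3 and 5 are present.

```bash
cat >> h.py <<'E'
def drawer(im,P):
    # front board top (z~.074), reddish-brown strip+labels
    z=P[...,2]; out={}
    m=((z>.068)&(z<.080)).astype(np.uint8)
    k,l,st,ce=cv2.connectedComponentsWithStats(m)
    for i in range(1,k):
        if st[i,4]>60:
            p=P[l==i]; print('z74',st[i].tolist(),p.mean(0).round(4),np.round(cv2.minAreaRect((p[:,:2]*1000).astype(np.float32)),1) if 0 else cv2.minAreaRect((p[:,:2]*1000).astype(np.float32)))
    m=((z>.0805)&(z<.090)).astype(np.uint8)
    k,l,st,ce=cv2.connectedComponentsWithStats(m)
    for i in range(1,k):
        if st[i,4]>15:
            p=P[l==i]; print('z85',st[i].tolist(),p.mean(0).round(4))
E
python3 - <<'E'
from h import *
D=np.load('w1.npz'); im,P=D['im'],D['P']
drawer(im,P)
hsv=cv2.cvtColor(im,cv2.COLOR_RGB2HSV)
sub=np.s_[60:290,364:386]
for n,c in dict(white=((0,0,130),(180,70,255)),yellow=((22,180,120),(32,255,255)),green=((45,80,30),(80,255,255)),blue=((100,100,60),(130,255,255)),red1=((0,190,90),(6,255,255))).items():
    m=cv2.inRange(hsv[sub],*map(np.array,c)); k,l,st,ce=cv2.connectedComponentsWithStats(m); i=1+st[1:,4].argmax()
    b,a=np.nonzero(l==i); p=P[sub][l==i]; print(n,st[i],ce[i]+[364,60],np.nanmedian(p,0).round(4))
z=P[...,2]
for v in (120,186,240): print(v,[(u,*P[v,u].round(3)) for u in range(384,505,8)])
E
```

```text
z74 [364, 67, 22, 221, 3096] [4.972e-01 4.000e-04 7.370e-02] ((498.824951171875, -11.90069580078125), (16.461650848388672, 260.6440734863281), 5.16634464263916)
z74 [422, 75, 29, 17, 431] [0.55   0.1061 0.0764] ((549.6602783203125, 106.36213684082031), (28.58664321899414, 15.858746528625488), 4.45194149017334)
z74 [0, 125, 10, 64, 342] [ 0.0726 -0.0099  0.0749] ((70.34245300292969, -12.620750427246094), (73.75025177001953, 11.193028450012207), 80.72113800048828)
z74 [400, 267, 37, 16, 415] [ 0.5677 -0.1171  0.0756] ((568.5845336914062, -118.64618682861328), (44.085514068603516, 17.125995635986328), 5.346336364746094)
z85 [503, 57, 5, 7, 29] [0.6149 0.1332 0.0855]
z85 [449, 75, 9, 17, 110] [0.5658 0.1077 0.084 ]
z85 [415, 76, 8, 16, 104] [0.5301 0.1042 0.0843]
z85 [0, 148, 4, 29, 63] [ 0.0731 -0.0146  0.0815]
z85 [432, 271, 6, 14, 75] [ 0.5865 -0.1168  0.0841]
z85 [403, 272, 6, 13, 73] [ 0.5505 -0.1198  0.0842]
z85 [472, 289, 6, 8, 30] [ 0.6402 -0.1322  0.0848]
white [  7  40  13  29 333] [376.96396396 114.03003003] [0.4914 0.0698 0.0742]
yellow [  6  79  12  27 292] [375.52739726 151
[... 2675 characters left out ...]
loat64(0.584), np.float64(-0.088), np.float64(0.025)), (432, np.float64(0.599), np.float64(-0.091), np.float64(0.013)), (440, np.float64(0.611), np.float64(-0.091), np.float64(0.012)), (448, np.float64(0.621), np.float64(-0.089), np.float64(0.013)), (456, np.float64(0.633), np.float64(-0.088), np.float64(0.013)), (464, np.float64(0.643), np.float64(-0.087), np.float64(0.014)), (472, np.float64(0.656), np.float64(-0.087), np.float64(0.012)), (480, np.float64(0.666), np.float64(-0.086), np.float64(0.013)), (488, np.float64(0.635), np.float64(-0.058), np.float64(0.098)), (496, np.float64(0.643), np.float64(-0.057), np.float64(0.1)), (504, np.float64(0.653), np.float64(-0.056), np.float64(0.1))]
```

Drawer yaw is 5.3°, with pocket 3 at (0.5584,-0.0063). Next I'll look at can 1 with the wrist camera.

```bash
python3 -m jog '[{"rotation":[0,0,0.7],"translation":[-38,290,-130],"grip":60},{"rotation":[0,0,0.7],"translation":[-38,290,-130],"grip":60},{"rotation":[0,0,0.7],"translation":[-38,290,-130],"grip":60},{"rotation":[0,0,0.7],"translation":[-38,290,-130],"grip":60},{"rotation":[0,0,0.7],"translation":[-38,290,-130],"grip":60},{"rotation":[0,0,0.7],"translation":[-38,290,-130],"grip":60},{"rotation":[0,0,0.7],"translation":[-38,290,-130],"grip":60},{"rotation":[0,0,0.7],"translation":[-38,290,-130],"grip":60},{"rotation":[0,0,0.7],"translation":[-38,290,-130],"grip":60},{"rotation":[0,0,0.7],"translation":[-38,290,-130],"grip":60}]'
cat >> h.py <<'E'
def lid(n='wrist',near=None,tag=None):
    """centres of can tops (z .055-.066 discs)"""
    im,d,P,E,f,ci=snap(n); z=P[...,2]
    if tag: save(im,tag)
    m=((z>.053)&(z<.067)).astype(np.uint8); k,l,st,ce=cv2.connectedComponentsWithStats(m); hsv=cv2.cvtColor(im,cv2.COLOR_RGB2HSV)
    for i in range(1,k):
        if st[i,4]>150:
            p=P[l==i]; t=p[np.abs(p[:,2]-.0605)<.003]
            if len(t)<100: continue
            (x,y),r=cv2.minEnclosingCircle((t[:,:2]*1000).astype(np.float32)); print('lid',st[i].tolist(),t.mean(0).round(4),'circ',round(x,1),round(y,1),round(r,1),'hsv',np.median(hsv[l==i],0))
E
python3 -c "
from h import *
o=readout.get_obs();print(o['ee_pos'],o['tcp_rot'])
lid(tag='w2.png')"
```

```text
time: 3.95
ee_pos: [0.3924, 0.2812, 0.2521]
tcp_rot: [179.9, -0.0, 95.2]
wrist_force: [0.4, 0.6, 0.0]
opening: 0.0598
grasp_force: 0.0
[0.39244698 0.28121305 0.25209232] [ 1.79944631e+02 -2.01987885e-02  9.51974034e+01]
lid [340, 100, 38, 40, 1180] [0.4218 0.3546 0.0595] circ 421.9 354.4 16.0 hsv [  2. 187. 130.]
lid [552, 164, 41, 36, 1153] [0.6153 0.3198 0.0593] circ 615.6 319.1 16.5 hsv [ 64. 140.  88.]
lid [294, 213, 35, 35, 941] [0.3909 0.2543 0.0595] circ 390.8 253.8 16.0 hsv [ 26.  32. 143.]
lid [515, 355, 125, 14, 1082] [0.6728 0.1416 0.0605] circ 675.9 139.4 62.1 hsv [ 13. 167.  69.]
lid [339, 360, 57, 81, 1003] [0.4636 0.0412 0.0605] circ 464.8 66.8 56.8 hsv [ 19. 136. 103.]
lid [0, 405, 9, 48, 288] [ 0.0719 -0.0066  0.0602] circ 67.8 -10.2 26.9 hsv [24. 41. 37.]
```

View pics/w2.png

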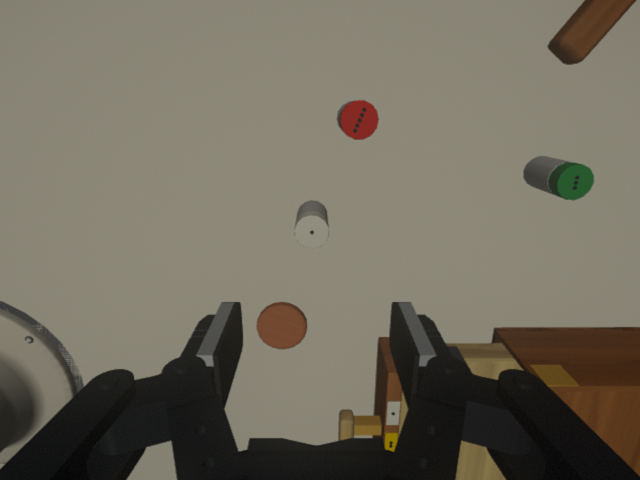

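The picture shows white with 1 dot at (312,232), red with 5 dots at (358,119) and green with 3 dots at (574,182), so the cans are as expected. Now I'll grasp can 1.

```bash
python3 -m jog '[{"rotation":[0,0,0],"translation":[-1,-28,-60],"grip":60},{"rotation":[0,0,0],"translation":[-1,-28,-100],"grip":60},{"rotation":[0,0,0],"translation":[-1,-28,-140],"grip":60},{"rotation":[0,0,0],"translation":[-1,-28,-180],"grip":60},{"rotation":[0,0,0],"translation":[-1,-28,-218],"grip":60},{"rotation":[0,0,0],"translation":[-1,-28,-218],"grip":60},{"rotation":[0,0,0],"translation":[-1,-28,-218],"grip":28},{"rotation":[0,0,0],"translation":[-1,-28,-218],"grip":28},{"rotation":[0,0,0],"translation":[-1,-28,-218],"grip":28},{"rotation":[0,0,0],"translation":[-1,-28,-218],"grip":28},{"rotation":[0,0,0],"translation":[-1,-28,-218],"grip":28},{"rotation":[0,0,0],"translation":[-1,-28,-190],"grip":28},{"rotation":[0,0,0],"translation":[-1,-28,-150],"grip":28},{"rotation":[0,0,0],"translation":[-1,-28,-100],"grip":28},{"rotation":[0,0,0],"translation":[-1,-28,-60],"grip":28},{"rotation":[0,0,0],"translation":[-1,-28,-60],"grip":28}]' 40
python3 -c "
from h import *
o=readout.get_obs();print(o['ee_pos'],o['opening'],o['grasp_force'])
im,d,P,E,f,ci=snap('wrist');save(im[240:],'w3.png')
b=o['ee_pos'][2]-.033
m=np.abs(P[...,2]-b-.06)<.004;m[:, :200]=0;m[:,450:]=0
q=P[m]; q=q[np.hypot(*(q[:,:2]-o['ee_pos'][:2]).T)<.03];print(len(q),q.mean(0),cv2.minEnclosingCircle((q[:,:2]*1000).astype(np.float32)))"
```

```text
time: 5.6
ee_pos: [0.3932, 0.2551, 0.1986]
tcp_rot: [179.5, -0.3, 95.2]
wrist_force: [1.8, 0.0, -1.1]
opening: 0.0306
grasp_force: 39.9
[0.39317309 0.25511185 0.19857653] 0.030639862341869672 39.88424062728882
5716 [0.39263476 0.2571133  0.22305557] ((392.59765625, 261.0155029296875), 29.166685104370117)
```

View pics/w3.png

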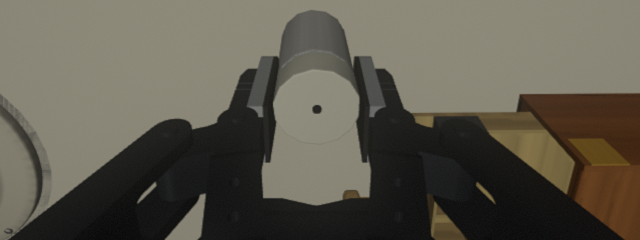

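Can 1 is held upright, with its lid at (317,350). I'll carry it above pocket 1 and re-measure the can and the drawer from the same frame.

```bash
python3 -m jog '[{"rotation":[0,0,0],"translation":[40,-45,0],"grip":28},{"rotation":[0,0,0],"translation":[80,-90,0],"grip":28},{"rotation":[0,0,0],"translation":[110,-125,0],"grip":28},{"rotation":[0,0,0],"translation":[140,-155,0],"grip":28},{"rotation":[0,0,0],"translation":[160,-178.7,0],"grip":28},{"rotation":[0,0,0],"translation":[160,-178.7,0],"grip":28},{"rotation":[0,0,0],"translation":[160,-178.7,0],"grip":28},{"rotation":[0,0,0],"translation":[160,-178.7,0],"grip":28},{"rotation":[0,0,0],"translation":[160,-178.7,0],"grip":28},{"rotation":[0,0,0],"translation":[160,-178.7,0],"grip":28}]'
cat >> h.py <<'E'
def held(tag=None):
    o=readout.get_obs();print('ee',o['ee_pos'].round(4),o['tcp_rot'].round(2),round(o['opening'],4),o['wrist_force'].round(1))
    im,d,P,E,f,ci=snap('wrist')
    if tag: save(im,tag)
    q=P.reshape(-1,3); q=q[np.hypot(*(q[:,:2]-o['ee_pos'][:2]).T)<.03]
    h,e=np.histogram(q[:,2],bins=np.arange(o['ee_pos'][2],o['ee_pos'][2]+.04,.001)); zt=e[h.argmax()]+.0005
    t=q[np.abs(q[:,2]-zt)<.0015]; t=t[np.hypot(*(t[:,:2]-o['ee_pos'][:2]).T)<.019]; print('held lid z',zt,len(t),(t[:,:2].min(0)+t[:,:2].max(0))/2,t[:,:2].min(0).round(4),t[:,:2].max(0).round(4),'rel',((t[:,:2].min(0)+t[:,:2].max(0))/2-o['ee_pos'][:2]).round(4))
    return im,P
E
python3 -c "
from h import *
im,P=held('w4.png'); drawer(im,P)"
```

```text
time: 6.65
ee_pos: [0.5508, 0.076, 0.1916]
tcp_rot: [180.0, -0.0, 95.3]
wrist_force: [-0.0, -0.9, -0.3]
opening: 0.0306
grasp_force: 40.1
ee [0.5508 0.076  0.1916] [179.97  -0.    95.32] 0.0306 [-0.  -0.9 -0.3]
held lid z 0.21508388808833093 5241 [0.55066093 0.07613817] [0.534  0.0598] [0.5673 0.0925] rel [-0.0001  0.0001]
z74 [418, 148, 58, 12, 125] [0.6245 0.1369 0.0747] ((631.4888916015625, 138.56753540039062), (35.774375915527344, 5.914331912994385), 16.468780517578125)
z74 [479, 149, 161, 2, 317] [0.7058 0.145  0.0739] ((706.9093017578125, 145.09762573242188), (106.41216278076172, 0.4938015937805176), 5.297701835632324)
z74 [215, 158, 34, 184, 3779] [0.4929 0.0623 0.0737] ((493.70965576171875, 48.622657775878906), (16.508399963378906, 141.64231872558594), 5.326927661895752)
z74 [284, 172, 66, 27, 1215] [0.5487 0.1077 0.0762] ((548.5284423828125, 106.86104583740234), (43.90035629272461, 16.063310623168945), 5.780639171600342)
z74 [291, 430, 51, 15, 604] [ 0.5682 -0.1113  0.0738] ((568.5896606445312, -113.1511001586914), (43.55111312866211, 8.217692375183105), 6.038766384124756)
z85 [423, 149, 59, 13, 129] [0.6257 0.1374 0.085 ]
z85 [486, 151, 154, 2, 304] [0.7013 0.1446 0.0853]
z85 [284, 176, 10, 25, 229] [0.5307 0.1055 0.0844]
z85 [339, 176, 10, 25, 233] [0.5663 0.1084 0.0844]
```

View pics/w4.png

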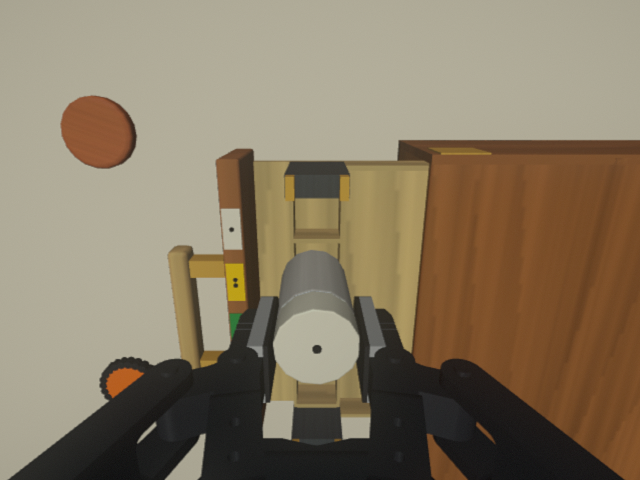

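The picture shows the can hanging over the pocket 1 side. Its lid is centred on the TCP to within 0.1 mm, and pocket 1 is now at (0.5513,0.0759). I'll insert it.

```bash
python3 -m jog '[{"rotation":[0,0,0],"translation":[0.5,0,-40],"grip":28},{"rotation":[0,0,0],"translation":[0.5,0,-80],"grip":28},{"rotation":[0,0,0],"translation":[0.5,0,-100],"grip":28},{"rotation":[0,0,0],"translation":[0.5,0,-105],"grip":28},{"rotation":[0,0,0],"translation":[0.5,0,-110],"grip":28},{"rotation":[0,0,0],"translation":[0.5,0,-116],"grip":28},{"rotation":[0,0,0],"translation":[0.5,0,-122],"grip":28},{"rotation":[0,0,0],"translation":[0.5,0,-128],"grip":28},{"rotation":[0,0,0],"translation":[0.5,0,-134],"grip":28},{"rotation":[0,0,0],"translation":[0.5,0,-139],"grip":28},{"rotation":[0,0,0],"translation":[0.5,0,-140],"grip":28},{"rotation":[0,0,0],"translation":[0.5,0,-140],"grip":28}]'

```

```text
time: 7.9
ee_pos: [0.5516, 0.0751, 0.0511]
tcp_rot: [-180.0, 0.0, 95.2]
wrist_force: [0.0, -0.1, -0.8]
opening: 0.0308
grasp_force: 40.1
```

```bash
python3 -m jog '[{"rotation":[0,0,0],"translation":[0,0,0],"grip":48},{"rotation":[0,0,0],"translation":[0,0,0],"grip":48},{"rotation":[0,0,0],"translation":[0,0,0],"grip":48},{"rotation":[0,0,0],"translation":[0,0,0],"grip":48},{"rotation":[0,0,0],"translation":[0,0,5],"grip":48},{"rotation":[0,0,0],"translation":[0,0,20],"grip":48},{"rotation":[0,0,0],"translation":[0,0,50],"grip":48},{"rotation":[0,0,0],"translation":[0,0,100],"grip":48},{"rotation":[0,0,0],"translation":[0,40,150],"grip":48},{"rotation":[0,0,0],"translation":[0,40,150],"grip":48},{"rotation":[0,0,0],"translation":[0,40,150],"grip":48},{"rotation":[0,0,0],"translation":[0,40,150],"grip":48}]'
cat >> h.py <<'E'
def seated(cands):
    im,d,P,E,f,ci=snap('wrist'); z=P[...,2]
    for n,(x,y) in cands.items():
        m=(np.hypot(P[...,0]-x,P[...,1]-y)<.025)&(z>.045)&(z<.1); p=P[m]; t=p[np.abs(p[:,2]-.074)<.003]
        print(n,len(p),'top z',np.median(t[:,2]).round(4) if len(t) else None,(t[:,:2].min(0)+t[:,:2].max(0))/2 if len(t) else None, 'zmax',p[:,2].max() if len(p) else None)
PK={'can1':(.5513,.0759),'can3':(.5589,-.0057),'can5':(.5665,-.0874)}
E
python3 -c "
from h import *
seated({'can1':PK['can1']})"
```

```text
time: 9.1
ee_pos: [0.5515, 0.1149, 0.2006]
tcp_rot: [-180.0, 0.0, 95.3]
wrist_force: [-0.2, -0.2, -0.5]
opening: 0.0479
grasp_force: 0.0
can1 1675 top z 0.0735 [0.54958401 0.07989701] zmax 0.07790846442112281
```

Can 1 is seated. Next is can 3.

```bash
python3 -m jog '[{"rotation":[0,0,0],"translation":[0,40,19],"grip":60},{"rotation":[0,0,0],"translation":[20,90,19],"grip":60},{"rotation":[0,0,0],"translation":[40,140,19],"grip":60},{"rotation":[0,0,0],"translation":[60,190,19],"grip":60},{"rotation":[0,0,0],"translation":[64,230,19],"grip":60},{"rotation":[0,0,0],"translation":[64,230,19],"grip":60},{"rotation":[0,0,0],"translation":[64,230,19],"grip":60},{"rotation":[0,0,0],"translation":[64,230,19],"grip":60}]'
python3 -c "
from h import *
lid()"
```

```text
time: 9.95
ee_pos: [0.6156, 0.3437, 0.2195]
tcp_rot: [-179.9, 0.1, 95.2]
wrist_force: [-0.3, 0.3, 0.3]
opening: 0.0602
grasp_force: 0.0
lid [508, 0, 108, 337, 2968] [0.8003 0.4022 0.0628] circ 800.1 379.2 129.8 hsv [ 20. 124. 101.]
lid [619, 143, 21, 71, 802] [0.8578 0.392  0.0604] circ 866.5 390.6 25.9 hsv [ 19. 128.  15.]
lid [51, 156, 46, 41, 1421] [0.4227 0.3553 0.0596] circ 422.1 355.1 16.3 hsv [  2. 216. 132.]
lid [295, 220, 39, 38, 1133] [0.616  0.3205 0.0596] circ 616.1 320.1 15.8 hsv [ 63. 134.  95.]
lid [583, 227, 44, 19, 284] [0.8476 0.3471 0.0609] circ 851.9 344.6 16.8 hsv [ 20. 104.  20.]
lid [296, 410, 111, 13, 1165] [0.6674 0.1415 0.0605] circ 667.7 141.7 53.4 hsv [ 13. 166.  72.]
lid [229, 423, 23, 15, 228] [0.5609 0.1152 0.0605] circ 560.3 111.3 10.9 hsv [24. 15. 35.]
```

```bash
python3 -m jog '[{"rotation":[0,0,0],"translation":[0.5,-25,-40],"grip":60},{"rotation":[0,0,0],"translation":[0.5,-25,-80],"grip":60},{"rotation":[0,0,0],"translation":[0.5,-25,-120],"grip":60},{"rotation":[0,0,0],"translation":[0.5,-25,-160],"grip":60},{"rotation":[0,0,0],"translation":[0.5,-25,-187],"grip":60},{"rotation":[0,0,0],"translation":[0.5,-25,-187],"grip":60},{"rotation":[0,0,0],"translation":[0.5,-25,-187],"grip":28},{"rotation":[0,0,0],"translation":[0.5,-25,-187],"grip":28},{"rotation":[0,0,0],"translation":[0.5,-25,-187],"grip":28},{"rotation":[0,0,0],"translation":[0.5,-25,-187],"grip":28},{"rotation":[0,0,0],"translation":[0.5,-25,-187],"grip":28},{"rotation":[0,0,0],"translation":[0.5,-25,-160],"grip":28},{"rotation":[0,0,0],"translation":[0.5,-25,-120],"grip":28},{"rotation":[0,0,0],"translation":[0.5,-25,-70],"grip":28},{"rotation":[0,0,0],"translation":[0.5,-25,-30],"grip":28},{"rotation":[0,0,0],"translation":[0.5,-25,-30],"grip":28},{"rotation":[0,0,0],"translation":[0.5,-25,-30],"grip":28}]' 40
python3 -c "
from h import *
held()"
```

```text
time: 11.7
ee_pos: [0.6169, 0.3205, 0.1924]
tcp_rot: [179.8, -0.1, 95.2]
wrist_force: [0.1, 0.1, -0.7]
opening: 0.0308
grasp_force: 39.8
ee [0.6169 0.3205 0.1924] [ 1.798e+02 -8.000e-02  9.524e+01] 0.0308 [ 0.1  0.1 -0.7]
held lid z 0.21590825905555355 5123 [0.61682048 0.32091784] [0.6004 0.3046] [0.6333 0.3373] rel [-0.0001  0.0004]
```

```bash
python3 -m jog '[{"rotation":[0,0,0],"translation":[-8,-45,0],"grip":28},{"rotation":[0,0,0],"translation":[-16,-90,0],"grip":28},{"rotation":[0,0,0],"translation":[-24,-135,0],"grip":28},{"rotation":[0,0,0],"translation":[-32,-180,0],"grip":28},{"rotation":[0,0,0],"translation":[-40,-225,0],"grip":28},{"rotation":[0,0,0],"translation":[-48,-270,0],"grip":28},{"rotation":[0,0,0],"translation":[-54,-305,0],"grip":28},{"rotation":[0,0,0],"translation":[-57,-326,0],"grip":28},{"rotation":[0,0,0],"translation":[-57,-326,0],"grip":28},{"rotation":[0,0,0],"translation":[-57,-326,0],"grip":28},{"rotation":[0,0,0],"translation":[-57,-326,0],"grip":28},{"rotation":[0,0,0],"translation":[-57,-326,0],"grip":28}]'
python3 -c "
from h import *
im,P=held(); drawer(im,P); seated({'can1':PK['can1']})"
```

```text
time: 12.95
ee_pos: [0.5592, -0.0049, 0.1898]
tcp_rot: [-180.0, -0.0, 95.3]
wrist_force: [0.4, 0.1, -1.2]
opening: 0.031
grasp_force: 39.9
ee [ 0.5592 -0.0049  0.1898] [-1.7996e+02 -1.0000e-02  9.5310e+01] 0.031 [ 0.4  0.1 -1.2]
held lid z 0.21330303964254987 5179 [ 0.5591327  -0.00442087] [ 0.5426 -0.0207] [0.5757 0.0118] rel [-0.0001  0.0005]
z74 [429, 7, 13, 16, 106] [0.6164 0.1325 0.0739] ((617.3855590820312, 132.0137481689453), (4.973509788513184, 9.54517936706543), 53.36891174316406)
z74 [202, 21, 46, 324, 7490] [0.4961 0.0291 0.0737] ((497.5310363769531, 6.903968811035156), (16.61315155029297, 225.0318603515625), 5.179626941680908)
z74 [279, 38, 73, 31, 1627] [0.5485 0.1061 0.0762] ((548.5462646484375, 106.52799987792969), (43.65434646606445, 16.336395263671875), 5.339372634887695)
z74 [288, 82, 50, 53, 2018] [0.5499 0.0748 0.0734] ((550.02978515625, 74.62638092041016), (31.231918334960938, 30.602497100830078), 49.534297943115234)
z85 [434, 2, 8, 17, 75] [0.6154 0.133  0.085 ]
z85 [279, 36, 11, 31, 329] [0.5308 0.1051 0.0843]
z85 [341, 36, 11, 31, 336] [0.5665 0.1082 0.0843]
z85 [288, 375, 9, 9, 57] [ 0.5515 -0.1248  0.0845]
z85 [335, 376, 8, 8, 53] [ 0.5878 -0.1215  0.0848]
can1 2246 top z 0.0735 [0.54997573 0.07986768] zmax 0.07797175647840776
```

```bash
python3 -m jog '[{"rotation":[0,0,0],"translation":[0,-1.2,-40],"grip":28},{"rotation":[0,0,0],"translation":[0,-1.2,-80],"grip":28},{"rotation":[0,0,0],"translation":[0,-1.2,-100],"grip":28},{"rotation":[0,0,0],"translation":[0,-1.2,-105],"grip":28},{"rotation":[0,0,0],"translation":[0,-1.2,-110],"grip":28},{"rotation":[0,0,0],"translation":[0,-1.2,-116],"grip":28},{"rotation":[0,0,0],"translation":[0,-1.2,-122],"grip":28},{"rotation":[0,0,0],"translation":[0,-1.2,-128],"grip":28},{"rotation":[0,0,0],"translation":[0,-1.2,-134],"grip":28},{"rotation":[0,0,0],"translation":[0,-1.2,-138],"grip":28},{"rotation":[0,0,0],"translation":[0,-1.2,-139],"grip":28},{"rotation":[0,0,0],"translation":[0,-1.2,-139],"grip":28}]'

```

```text
time: 14.25
ee_pos: [0.5592, -0.0071, 0.0512]
tcp_rot: [-180.0, -0.0, 95.2]
wrist_force: [0.3, -0.1, -1.6]
opening: 0.0309
grasp_force: 39.9
```

```bash
python3 -m jog '[{"rotation":[0,0,0],"translation":[0,0,0],"grip":48},{"rotation":[0,0,0],"translation":[0,0,0],"grip":48},{"rotation":[0,0,0],"translation":[0,0,0],"grip":48},{"rotation":[0,0,0],"translation":[0,0,0],"grip":48},{"rotation":[0,0,0],"translation":[0,0,5],"grip":48},{"rotation":[0,0,0],"translation":[0,0,20],"grip":48},{"rotation":[0,0,0],"translation":[0,0,50],"grip":48},{"rotation":[0,0,0],"translation":[0,0,100],"grip":48},{"rotation":[0,0,0],"translation":[0,40,150],"grip":48},{"rotation":[0,0,0],"translation":[0,40,150],"grip":48},{"rotation":[0,0,0],"translation":[0,40,150],"grip":48}]'
python3 -c "
from h import *
seated({'can1':PK['can1'],'can3':PK['can3']})"
python3 -m jog '[{"rotation":[0,0,0],"translation":[-15,43,19],"grip":60},{"rotation":[0,0,0],"translation":[-32,88,19],"grip":60},{"rotation":[0,0,0],"translation":[-49,132,19],"grip":60},{"rotation":[0,0,0],"translation":[-66,176,19],"grip":60},{"rotation":[0,0,0],"translation":[-83,220,19],"grip":60},{"rotation":[0,0,0],"translation":[-100,264,19],"grip":60},{"rotation":[0,0,0],"translation":[-117,310,19],"grip":60},{"rotation":[0,0,0],"translation":[-137,347,19],"grip":60},{"rotation":[0,0,0],"translation":[-137,347,19],"grip":60},{"rotation":[0,0,0],"translation":[-137,347,19],"grip":60},{"rotation":[0,0,0],"translation":[-137,347,19],"grip":60}]'
python3 -c "
from h import *
lid()"
```

```text
time: 15.35
ee_pos: [0.5602, 0.034, 0.2044]
tcp_rot: [179.7, 0.0, 95.3]
wrist_force: [-0.2, 0.8, -0.6]
opening: 0.048
grasp_force: 0.0
can1 1766 top z 0.0735 [0.54964203 0.07991416] zmax 0.07830594714387851
can3 1635 top z 0.0735 [ 0.55787243 -0.00682415] zmax 0.07574101787181736
time: 16.5
ee_pos: [0.4226, 0.3787, 0.2192]
tcp_rot: [-179.9, 0.1, 95.2]
wrist_force: [0.3, -0.9, -0.3]
opening: 0.06
grasp_force: 0.0
lid [278, 3, 64, 70, 3403] [0.407  0.5038 0.0628] circ 406.9 503.6 21.9 hsv [ 75.  17. 108.]
lid [294, 220, 38, 38, 1139] [0.4217 0.3551 0.0595] circ 421.7 354.8 16.0 hsv [  2. 188. 127.]
lid [614, 451, 26, 13, 232] [0.7636 0.1501 0.0605] circ 763.7 150.8 10.9 hsv [ 13. 178.  58.]
```

```bash
python3 -m jog '[{"rotation":[0,0,0],"translation":[0,-25,-40],"grip":60},{"rotation":[0,0,0],"translation":[0,-25,-80],"grip":60},{"rotation":[0,0,0],"translation":[0,-25,-120],"grip":60},{"rotation":[0,0,0],"translation":[0,-25,-160],"grip":60},{"rotation":[0,0,0],"translation":[0,-25,-187],"grip":60},{"rotation":[0,0,0],"translation":[0,-25,-187],"grip":60},{"rotation":[0,0,0],"translation":[0,-25,-187],"grip":28},{"rotation":[0,0,0],"translation":[0,-25,-187],"grip":28},{"rotation":[0,0,0],"translation":[0,-25,-187],"grip":28},{"rotation":[0,0,0],"translation":[0,-25,-187],"grip":28},{"rotation":[0,0,0],"translation":[0,-25,-187],"grip":28},{"rotation":[0,0,0],"translation":[0,-25,-160],"grip":28},{"rotation":[0,0,0],"translation":[0,-25,-120],"grip":28},{"rotation":[0,0,0],"translation":[0,-25,-70],"grip":28},{"rotation":[0,0,0],"translation":[0,-25,-30],"grip":28},{"rotation":[0,0,0],"translation":[0,-25,-30],"grip":28},{"rotation":[0,0,0],"translation":[0,-25,-30],"grip":28}]' 40
python3 -c "
from h import *
held()"
```

```text
time: 18.25
ee_pos: [0.4227, 0.3554, 0.1917]
tcp_rot: [179.9, -0.1, 95.2]
wrist_force: [0.5, -0.2, -1.9]
opening: 0.0305
grasp_force: 39.9
ee [0.4227 0.3554 0.1917] [ 1.7986e+02 -1.0000e-01  9.5240e+01] 0.0305 [ 0.5 -0.2 -1.9]
held lid z 0.21622691874888536 5166 [0.42250937 0.35530811] [0.4059 0.339 ] [0.4391 0.3716] rel [-0.0002 -0.0001]
```

```bash
python3 -m jog '[{"rotation":[0,0,0],"translation":[15,-45,0],"grip":28},{"rotation":[0,0,0],"translation":[29,-90,0],"grip":28},{"rotation":[0,0,0],"translation":[44,-135,0],"grip":28},{"rotation":[0,0,0],"translation":[58,-180,0],"grip":28},{"rotation":[0,0,0],"translation":[73,-225,0],"grip":28},{"rotation":[0,0,0],"translation":[88,-270,0],"grip":28},{"rotation":[0,0,0],"translation":[103,-315,0],"grip":28},{"rotation":[0,0,0],"translation":[117,-360,0],"grip":28},{"rotation":[0,0,0],"translation":[131,-405,0],"grip":28},{"rotation":[0,0,0],"translation":[141,-430,0],"grip":28},{"rotation":[0,0,0],"translation":[144.5,-442.7,0],"grip":28},{"rotation":[0,0,0],"translation":[144.5,-442.7,0],"grip":28},{"rotation":[0,0,0],"translation":[144.5,-442.7,0],"grip":28},{"rotation":[0,0,0],"translation":[144.5,-442.7,0],"grip":28},{"rotation":[0,0,0],"translation":[144.5,-442.7,0],"grip":28}]'
python3 -c "
from h import *
im,P=held('w5.png'); drawer(im,P)"
```

```text
time: 19.8
ee_pos: [0.5665, -0.0866, 0.1904]
tcp_rot: [180.0, -0.0, 95.3]
wrist_force: [-1.2, 0.7, -1.0]
opening: 0.0304
grasp_force: 39.9
ee [ 0.5665 -0.0866  0.1904] [ 1.7999e+02 -1.0000e-02  9.5320e+01] 0.0304 [-1.2  0.7 -1. ]
held lid z 0.21492666223529544 5153 [ 0.56638774 -0.08650425] [ 0.5498 -0.1025] [ 0.583  -0.0705] rel [-0.0002  0.0001]
z74 [201, 0, 46, 292, 7353] [ 0.5023 -0.035   0.0737] ((502.5687255859375, -46.442359924316406), (16.564958572387695, 190.62391662597656), 5.183586597442627)
z74 [289, 83, 50, 52, 2013] [ 0.558  -0.007   0.0734] ((557.9506225585938, -7.187328338623047), (31.35944175720215, 30.928707122802734), 4.853964805603027)
z74 [335, 258, 12, 12, 62] [ 0.5876 -0.1092  0.0738] ((587.9713134765625, -109.6773910522461), (4.186435699462891, 9.297907829284668), 60.345848083496094)
z74 [406, 290, 11, 15, 92] [ 0.6413 -0.1312  0.0733] ((641.480712890625, -131.14939880371094), (9.452634811401367, 5.307754993438721), 45.76559066772461)
z85 [341, 265, 5, 14, 34] [ 0.5887 -0.1112  0.0839]
z85 [410, 297, 6, 14, 53] [ 0.6403 -0.1316  0.0849]
```

```bash
python3 -m jog '[{"rotation":[0,0,0],"translation":[0,-0.5,-40],"grip":28},{"rotation":[0,0,0],"translation":[0,-0.5,-80],"grip":28},{"rotation":[0,0,0],"translation":[0,-0.5,-100],"grip":28},{"rotation":[0,0,0],"translation":[0,-0.5,-105],"grip":28},{"rotation":[0,0,0],"translation":[0,-0.5,-110],"grip":28},{"rotation":[0,0,0],"translation":[0,-0.5,-116],"grip":28},{"rotation":[0,0,0],"translation":[0,-0.5,-122],"grip":28},{"rotation":[0,0,0],"translation":[0,-0.5,-128],"grip":28},{"rotation":[0,0,0],"translation":[0,-0.5,-134],"grip":28},{"rotation":[0,0,0],"translation":[0,-0.5,-138],"grip":28},{"rotation":[0,0,0],"translation":[0,-0.5,-139],"grip":28},{"rotation":[0,0,0],"translation":[0,-0.5,-139],"grip":28}]'

```

```text
time: 21.05
ee_pos: [0.5666, -0.0883, 0.0512]
tcp_rot: [-180.0, -0.0, 95.2]
wrist_force: [-0.2, 0.1, -1.4]
opening: 0.0311
grasp_force: 39.9
```

```bash
python3 -m jog '[{"rotation":[0,0,0],"translation":[0,0,0],"grip":48},{"rotation":[0,0,0],"translation":[0,0,0],"grip":48},{"rotation":[0,0,0],"translation":[0,0,0],"grip":48},{"rotation":[0,0,0],"translation":[0,0,0],"grip":48},{"rotation":[0,0,0],"translation":[0,0,5],"grip":48},{"rotation":[0,0,0],"translation":[0,0,20],"grip":48},{"rotation":[0,0,0],"translation":[0,0,50],"grip":48},{"rotation":[0,0,0],"translation":[0,0,100],"grip":48},{"rotation":[0,0,0],"translation":[-30,-30,140],"grip":55},{"rotation":[0,0,0],"translation":[-60,-50,180],"grip":55},{"rotation":[0,0,0],"translation":[-66,-62,230],"grip":55},{"rotation":[0,0,0],"translation":[-66,-62,279],"grip":55},{"rotation":[0,0,0],"translation":[-66,-62,279],"grip":55},{"rotation":[0,0,0],"translation":[-66,-62,279],"grip":55},{"rotation":[0,0,0],"translation":[-66,-62,279],"grip":55}]'
python3 - <<'E'
from h import *
o=readout.get_obs(); print(o['ee_pos'])
im,d,P,E,f,ci=snap('wrist'); save(im,'w6.png'); drawer(im,P)
hsv=cv2.cvtColor(im,cv2.COLOR_RGB2HSV); z=P[...,2]
m=((hsv[...,1]>110)&(hsv[...,2]>60)&(z<.025)&(z>.002)).astype(np.uint8)
k,l,st,ce=cv2.connectedComponentsWithStats(m)
for i in range(1,k):
    if st[i,4]>400:
        p=P[l==i]; p=p[np.abs(p[:,2]-np.median(p[:,2]))<.004]; print('bar?',st[i],np.median(p[:,2]).round(4),p.mean(0).round(4),cv2.minAreaRect((p[:,:2]*1000).astype(np.float32)))
E
```

```text
time: 22.55
ee_pos: [0.5007, -0.1502, 0.3301]
tcp_rot: [180.0, -0.0, 95.2]
wrist_force: [0.1, -0.7, -0.7]
opening: 0.055
grasp_force: 0.0
[ 0.50071232 -0.15024031  0.33011305]
z74 [319, 0, 18, 181, 3040] [ 0.5028 -0.0541  0.0737] ((503.6725158691406, -59.986846923828125), (15.931341171264648, 163.426513671875), 5.306861877441406)
z74 [373, 24, 35, 38, 1018] [ 0.5574 -0.0078  0.0732] ((557.4190673828125, -7.785530090332031), (31.093143463134766, 31.152231216430664), 6.586869239807129)
z74 [369, 117, 33, 33, 824] [ 0.5643 -0.089   0.0734] ((564.64208984375, -89.16118621826172), (31.141313552856445, 30.69265365600586), 33.84980010986328)
z74 [363, 155, 46, 18, 532] [ 0.5684 -0.1181  0.0761] ((568.9420166015625, -118.61947631835938), (44.0334587097168, 15.830862998962402), 5.237427234649658)
z74 [240, 416, 84, 22, 627] [ 0.4856 -0.4713  0.0744] ((484.2177429199219, -469.4586486816406), (109.10629272460938, 25.83143424987793), 5.765758037567139)
z74 [476, 461, 16, 19, 133] [ 0.7614 -0.518   0.0739] ((760.5568237304688, -523.6177368164062), (32.945560455322266, 10.947885513305664), 72.1063
[... 452 characters left out ...]
719, 164.42083740234375), 5.139642715454102)
bar? [366  72  34  37 676] 0.0134 [ 0.5671 -0.0465  0.0136] ((564.192138671875, -46.551151275634766), (34.110877990722656, 36.181724548339844), 5.104008674621582)
bar? [ 193  130   43   44 1363] 0.0084 [ 0.3787 -0.1315  0.0084] ((379.0856628417969, -131.6356658935547), (48.530277252197266, 48.265380859375), 72.9078140258789)
bar? [ 257  215   48  159 2740] 0.0118 [ 0.468  -0.3103  0.0117] ((466.8959655761719, -319.8134765625), (235.4301300048828, 22.886716842651367), 83.1006851196289)
bar? [   0  240  196   96 5092] 0.0156 [ 0.2262 -0.3248  0.0154] ((227.86651611328125, -326.646240234375), (32.14272689819336, 258.0972900390625), 70.90766906738281)
```

View pics/w6.png

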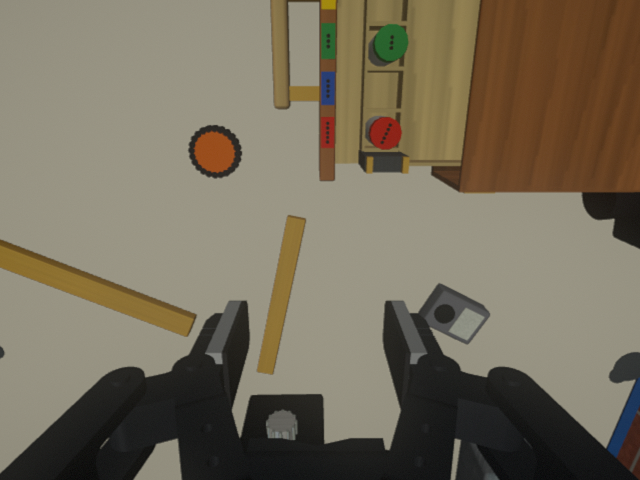

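The picture shows green in pocket 3 at (391,43) and red in pocket 5 at (385,132), both standing. The short bar at (281,295) measures 235×23×12 mm, with centre (0.4669,-0.3198) and yaw -6.9°. I'll hover over the bar next.

```bash
python3 -m jog '[{"rotation":[0,0,-6],"translation":[-15,-40,-40],"grip":48},{"rotation":[0,0,-12.1],"translation":[-25,-80,-80],"grip":48},{"rotation":[0,0,-12.1],"translation":[-33.6,-120,-110],"grip":48},{"rotation":[0,0,-12.1],"translation":[-33.6,-169.6,-140],"grip":48},{"rotation":[0,0,-12.1],"translation":[-33.6,-169.6,-190],"grip":48},{"rotation":[0,0,-12.1],"translation":[-33.6,-169.6,-230],"grip":48},{"rotation":[0,0,-12.1],"translation":[-33.6,-169.6,-270],"grip":48},{"rotation":[0,0,-12.1],"translation":[-33.6,-169.6,-300],"grip":48},{"rotation":[0,0,-12.1],"translation":[-33.6,-169.6,-315],"grip":48},{"rotation":[0,0,-12.1],"translation":[-33.6,-169.6,-327],"grip":48},{"rotation":[0,0,-12.1],"translation":[-33.6,-169.6,-327],"grip":48},{"rotation":[0,0,-12.1],"translation":[-33.6,-169.6,-327],"grip":48}]'
```

```text
time: 23.8
ee_pos: [0.4678, -0.3202, 0.0046]
tcp_rot: [179.9, 0.0, 83.1]
wrist_force: [0.5, -0.1, 0.7]
opening: 0.048
grasp_force: 0.0
```

Now I'll close, lift and check.

```bash
python3 -m jog '[{"rotation":[0,0,0],"translation":[0,0,0],"grip":18},{"rotation":[0,0,0],"translation":[0,0,0],"grip":18},{"rotation":[0,0,0],"translation":[0,0,0],"grip":18},{"rotation":[0,0,0],"translation":[0,0,0],"grip":18},{"rotation":[0,0,0],"translation":[0,0,0],"grip":18},{"rotation":[0,0,0],"translation":[0,0,10],"grip":18},{"rotation":[0,0,0],"translation":[0,0,40],"grip":18},{"rotation":[0,0,0],"translation":[0,0,80],"grip":18},{"rotation":[0,0,0],"translation":[0,0,120],"grip":18},{"rotation":[0,0,0],"translation":[0,0,165],"grip":18},{"rotation":[0,0,6],"translation":[0,0,177],"grip":18},{"rotation":[0,0,12.2],"translation":[0,0,177],"grip":18},{"rotation":[0,0,12.2],"translation":[0,0,177],"grip":18},{"rotation":[0,0,12.2],"translation":[0,0,177],"grip":18},{"rotation":[0,0,12.2],"translation":[0,0,177],"grip":18}]' 60
cat >> h.py <<'E'
def heldbar(tag=None):
    o=readout.get_obs();print('ee',o['ee_pos'].round(4),o['tcp_rot'].round(2),round(o['opening'],4),o['wrist_force'].round(1),o['torque'].round(2))
    im,d,P,E,f,ci=snap('wrist'); hsv=cv2.cvtColor(im,cv2.COLOR_RGB2HSV)
    if tag: save(im,tag)
    y=R.from_euler('z',o['tcp_rot'][2]-90,degrees=True).as_matrix()[:2,:2]
    q=(P[...,:2]-o['ee_pos'][:2])@y; m=(np.abs(q[...,0])<.016)&(np.abs(q[...,1])<.16)&(np.abs(P[...,2]-o['ee_pos'][2]-.01)<.02)&(hsv[...,1]>100)&(hsv[...,2]>60)
    k,l,st,ce=cv2.connectedComponentsWithStats(m.astype(np.uint8)); i=1+st[1:,4].argmax(); q=q[l==i]; z=P[...,2][l==i]
    A=np.c_[q[:,1],np.ones(len(q))]; top=z>np.median(z)-.004
    print('bar in tool: n',len(q),'x',q[top,0].min(),q[top,0].max(),'y',q[:,1].min(),q[:,1].max(),'top z - ee',np.median(z)-o['ee_pos'][2])
    print('tilt',np.degrees(np.linalg.lstsq(A[top],z[top],rcond=None)[0][0]),'yaw',np.degrees(-np.linalg.lstsq(A[top],q[top,0],rcond=None)[0][0]))
    return im,P
E
python3 -c "
from h import *
im,P=heldbar('w7.png')"
```

```text
time: 25.3
ee_pos: [0.4669, -0.3197, 0.1799]
tcp_rot: [-180.0, -0.0, 95.2]
wrist_force: [-1.4, 0.1, -3.6]
opening: 0.0219
grasp_force: 59.4
ee [ 0.4669 -0.3197  0.1799] [-1.7996e+02 -3.0000e-02  9.5190e+01] 0.0219 [-1.4  0.1 -3.6] [ 0.   -0.06 -0.02]
bar in tool: n 28095 x -0.011800266216985475 0.012206641939162202 y -0.06365298628097664 0.11351012563419943 top z - ee 0.006371738032372537
tilt 0.02495944260939433 yaw -0.06229421125156577
```

View pics/w7.png

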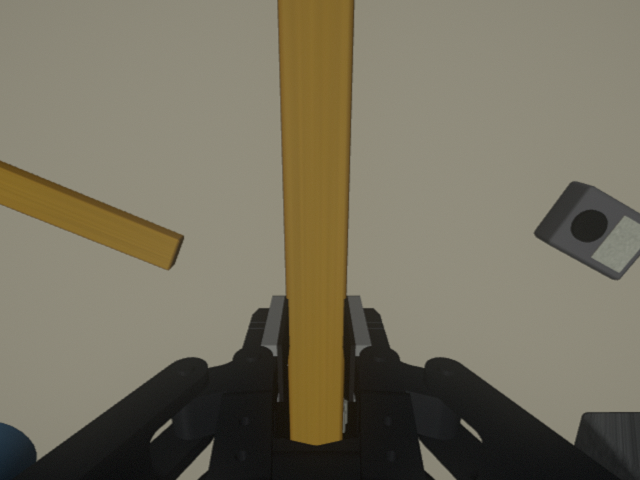

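The bar is held level and square at its middle. I'll carry it over the saddles.

```bash
python3 -m jog '[{"rotation":[0,0,0],"translation":[10,35,0],"grip":18},{"rotation":[0,0,0],"translation":[20,70,0],"grip":18},{"rotation":[0,0,0],"translation":[31,105,0],"grip":18},{"rotation":[0,0,0],"translation":[41,140,0],"grip":18},{"rotation":[0,0,0],"translation":[51,175,0],"grip":18},{"rotation":[0,0,0],"translation":[61,210,0],"grip":18},{"rotation":[0,0,0],"translation":[72,245,0],"grip":18},{"rotation":[0,0,0],"translation":[82,280,0],"grip":18},{"rotation":[0,0,0],"translation":[89,305,0],"grip":18},{"rotation":[0,0,0],"translation":[91.9,313.8,0],"grip":18},{"rotation":[0,0,0],"translation":[91.9,313.8,0],"grip":18},{"rotation":[0,0,0],"translation":[91.9,313.8,0],"grip":18},{"rotation":[0,0,0],"translation":[91.9,313.8,0],"grip":18}]'
python3 -c "
from h import *
im,P=heldbar('w8.png'); drawer(im,P)"
```

```text
time: 26.65
ee_pos: [0.5588, -0.0072, 0.1803]
tcp_rot: [-180.0, 0.0, 95.2]
wrist_force: [0.6, -0.2, -2.5]
opening: 0.022
grasp_force: 59.4
ee [ 0.5588 -0.0072  0.1803] [-1.7999e+02  1.0000e-02  9.5240e+01] 0.022 [ 0.6 -0.2 -2.5] [-0.03 -0.02  0.02]
bar in tool: n 28343 x -0.01190691490453404 0.012317565460244486 y -0.06349264396848953 0.1134363475109004 top z - ee 0.006334816176125024
tilt -0.049772013374255304 yaw -0.03985520579499881
z74 [435, 0, 14, 15, 117] [0.6166 0.1324 0.0737] ((617.2733764648438, 132.2320556640625), (4.884815692901611, 9.293158531188965), 52.066566467285156)
z74 [198, 13, 50, 350, 8564] [0.4968 0.0229 0.0737] ((498.00933837890625, 2.0012664794921875), (16.763687133789062, 235.3006134033203), 5.288465976715088)
z85 [441, 0, 8, 10, 54] [0.6158 0.1319 0.0847]
z85 [353, 38, 1, 23, 23] [0.5694 0.106  0.0843]
z85 [344, 369, 1, 21, 21] [ 0.5897 -0.1155  0.0841]
```

View pics/w8.png

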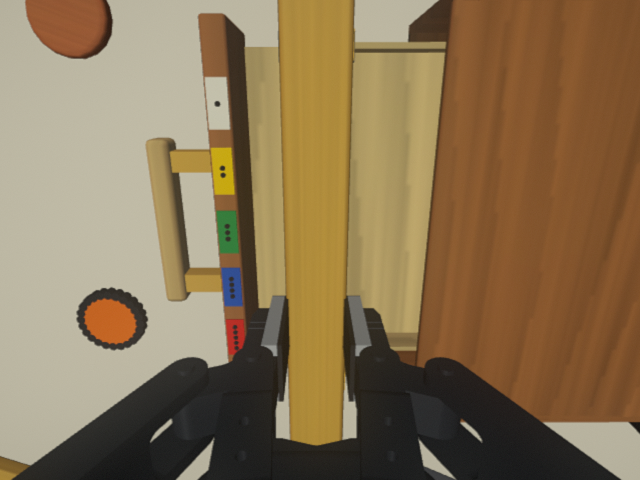

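The bar hangs over the drawer, parallel to its front, and the drawer is unmoved. I'll lower it.

```bash
python3 -m jog '[{"rotation":[0,0,0],"translation":[0,0.5,-35],"grip":18},{"rotation":[0,0,0],"translation":[0,0.5,-65],"grip":18},{"rotation":[0,0,0],"translation":[0,0.5,-78],"grip":18},{"rotation":[0,0,0],"translation":[0,0.5,-82],"grip":18},{"rotation":[0,0,0],"translation":[0,0.5,-86],"grip":18},{"rotation":[0,0,0],"translation":[0,0.5,-90],"grip":18},{"rotation":[0,0,0],"translation":[0,0.5,-94],"grip":18},{"rotation":[0,0,0],"translation":[0,0.5,-97],"grip":18},{"rotation":[0,0,0],"translation":[0,0.5,-97],"grip":18},{"rotation":[0,0,0],"translation":[0,0.5,-97],"grip":18}]'
```

```text
time: 27.7
ee_pos: [0.5591, -0.0056, 0.0834]
tcp_rot: [180.0, 0.0, 95.3]
wrist_force: [0.3, 0.0, -2.8]
opening: 0.0217
grasp_force: 59.4
```

```bash
python3 -m jog '[{"rotation":[0,0,0],"translation":[0,0,-1],"grip":18},{"rotation":[0,0,0],"translation":[0,0,-1],"grip":18},{"rotation":[0,0,0],"translation":[0,0,-1],"grip":40},{"rotation":[0,0,0],"translation":[0,0,-1],"grip":40},{"rotation":[0,0,0],"translation":[0,0,-1],"grip":40},{"rotation":[0,0,0],"translation":[0,0,-1],"grip":40},{"rotation":[0,0,0],"translation":[0,0,10],"grip":40},{"rotation":[0,0,0],"translation":[0,0,40],"grip":40},{"rotation":[0,0,0],"translation":[0,0,90],"grip":40},{"rotation":[0,0,0],"translation":[0,0,140],"grip":40},{"rotation":[0,0,0],"translation":[-40,0,190],"grip":40},{"rotation":[0,0,0],"translation":[-40,0,240],"grip":40},{"rotation":[0,0,0],"translation":[-40,0,240],"grip":40},{"rotation":[0,0,0],"translation":[-40,0,240],"grip":40},{"rotation":[0,0,0],"translation":[-40,0,240],"grip":40}]'
python3 - <<'E'
from h import *
im,d,P,E,f,ci=snap('wrist'); save(im,'w9.png'); z=P[...,2]; hsv=cv2.cvtColor(im,cv2.COLOR_RGB2HSV)
q=P-np.array([.5588,-.006,0]); c,s=np.cos(np.radians(5.2)),np.sin(np.radians(5.2)); X=q[...,0]*c+q[...,1]*s; Y=-q[...,0]*s+q[...,1]*c
m=(np.abs(X)<.025)&(np.abs(Y)<.14)&(z>.0865)&(z<.094); print(m.sum(),X[m].min(),X[m].max(),Y[m].min(),Y[m].max(),np.median(z[m]))
print(cv2.minAreaRect((np.c_[X[m],Y[m]]*1000).astype(np.float32)))
m=(np.abs(X)<.025)&(np.abs(np.abs(Y)-.113)<.012)&(z>.081)&(z<.0865); 
for sg in (1,-1):
  for sx in (1,-1): k=m&(Y*sg>0)&(X*sx>0); print('lip',sg,sx,k.sum(),X[k].mean(),Y[k].mean())
E
```

```text
time: 29.2
ee_pos: [0.5193, -0.0056, 0.3225]
tcp_rot: [-180.0, -0.0, 95.3]
wrist_force: [-0.3, -1.1, -0.3]
opening: 0.04
grasp_force: 0.0
5610 -0.012187117329994071 0.019334716830386803 -0.11673468196029022 0.11817332641318944 0.08843365974295861
((0.08908748626708984, 0.6729660034179688), (235.39552307128906, 31.329999923706055), 88.12674713134766)
lip 1 1 145 0.016733457238234144 0.11237705490850779
lip 1 -1 145 -0.01714557711332767 0.11211672319753037
lip -1 1 49 0.01767481771607324 -0.10886755352967244
lip -1 -1 86 -0.017317099927672806 -0.11157357166394713
```

View pics/w9.png

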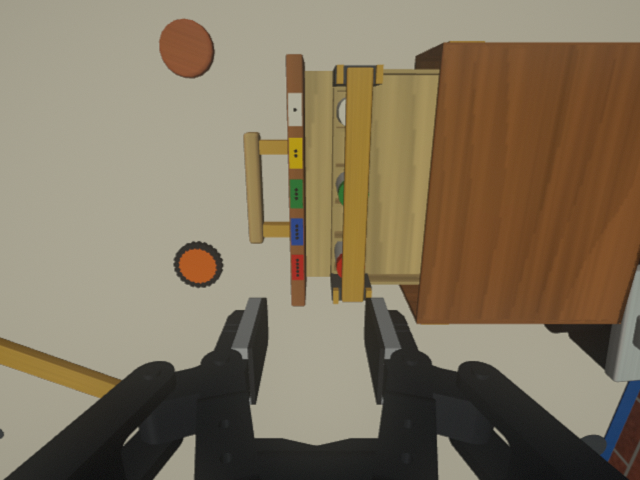

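The bar lies in both saddles: its centre is 0.7 mm off along the bar, and its top is at 88.4 mm. The cans stand below it. Now I'll shut the fingers and go down in front of the pull.

```bash
python3 -m jog '[{"rotation":[0,0,0],"translation":[-40,-5,0],"grip":0},{"rotation":[0,0,0],"translation":[-80,-10,0],"grip":0},{"rotation":[0,0,0],"translation":[-102,-13.5,0],"grip":0},{"rotation":[0,0,0],"translation":[-102,-13.5,-45],"grip":0},{"rotation":[0,0,0],"translation":[-102,-13.5,-90],"grip":0},{"rotation":[0,0,0],"translation":[-102,-13.5,-135],"grip":0},{"rotation":[0,0,0],"translation":[-102,-13.5,-180],"grip":0},{"rotation":[0,0,0],"translation":[-102,-13.5,-220],"grip":0},{"rotation":[0,0,0],"translation":[-102,-13.5,-255],"grip":0},{"rotation":[0,0,0],"translation":[-102,-13.5,-277],"grip":0},{"rotation":[0,0,0],"translation":[-102,-13.5,-277],"grip":0},{"rotation":[0,0,0],"translation":[-102,-13.5,-277],"grip":0}]'
```

```text
time: 30.45
ee_pos: [0.4163, -0.0191, 0.0458]
tcp_rot: [-179.9, -0.0, 95.3]
wrist_force: [0.1, -0.1, 0.7]
opening: -0.0001
grasp_force: 0.0
```

```bash
python3 -m jog '[{"rotation":[0,0,0],"translation":[4,0.4,0],"grip":0},{"rotation":[0,0,0],"translation":[8,0.7,0],"grip":0},{"rotation":[0,0,0],"translation":[10,0.9,0],"grip":0},{"rotation":[0,0,0],"translation":[12,1.1,0],"grip":0},{"rotation":[0,0,0],"translation":[14,1.3,0],"grip":0},{"rotation":[0,0,0],"translation":[16,1.5,0],"grip":0},{"rotation":[0,0,0],"translation":[18,1.6,0],"grip":0},{"rotation":[0,0,0],"translation":[20,1.8,0],"grip":0}]'
```

```text
time: 31.25
ee_pos: [0.4369, -0.0172, 0.0463]
tcp_rot: [-180.0, -0.0, 95.3]
wrist_force: [-2.4, 0.7, 3.3]
opening: -0.0
grasp_force: 1.6
```

Contact made. I'll push gently along the drawer axis.

```bash
python3 -m jog '[{"rotation":[0,0,0],"translation":[3,0.3,0],"grip":0},{"rotation":[0,0,0],"translation":[7,0.6,0],"grip":0},{"rotation":[0,0,0],"translation":[12,1.1,0],"grip":0},{"rotation":[0,0,0],"translation":[17,1.5,0],"grip":0},{"rotation":[0,0,0],"translation":[22,2,0],"grip":0},{"rotation":[0,0,0],"translation":[27,2.5,0],"grip":0},{"rotation":[0,0,0],"translation":[32,2.9,0],"grip":0},{"rotation":[0,0,0],"translation":[37,3.4,0],"grip":0},{"rotation":[0,0,0],"translation":[42,3.8,0],"grip":0},{"rotation":[0,0,0],"translation":[47,4.3,0],"grip":0},{"rotation":[0,0,0],"translation":[52,4.7,0],"grip":0},{"rotation":[0,0,0],"translation":[57,5.2,0],"grip":0},{"rotation":[0,0,0],"translation":[62,5.6,0],"grip":0},{"rotation":[0,0,0],"translation":[67,6.1,0],"grip":0},{"rotation":[0,0,0],"translation":[72,6.6,0],"grip":0},{"rotation":[0,0,0],"translation":[76,6.9,0],"grip":0},{"rotation":[0,0,0],"translation":[79,7.2,0],"grip":0},{"rotation":[0,0,0],"translation":[80,7.3,0],"grip":0}]'
```

```text
time: 33.05
ee_pos: [0.5173, -0.01, 0.0462]
tcp_rot: [-180.0, 0.0, 95.3]
wrist_force: [-3.5, 0.9, 0.6]
opening: 0.0001
grasp_force: 1.5
```

```bash
python3 -m jog '[{"rotation":[0,0,0],"translation":[3,0.3,0],"grip":0},{"rotation":[0,0,0],"translation":[7,0.6,0],"grip":0},{"rotation":[0,0,0],"translation":[11,1,0],"grip":0},{"rotation":[0,0,0],"translation":[15,1.4,0],"grip":0},{"rotation":[0,0,0],"translation":[19,1.7,0],"grip":0},{"rotation":[0,0,0],"translation":[22,2,0],"grip":0},{"rotation":[0,0,0],"translation":[24,2.2,0],"grip":0},{"rotation":[0,0,0],"translation":[25,2.3,0],"grip":0}]'
python3 -c "
from h import *
im,d,P,E,f,ci=snap('scene'); save(im[200:420,100:420],'s2.png')
im,d,P,E,f,ci=snap('wrist'); np.savez('w10.npz',im=im,P=P); drawer(im,P)"
```

```text
time: 33.85
ee_pos: [0.5422, -0.0077, 0.0462]
tcp_rot: [-180.0, 0.0, 95.3]
wrist_force: [-4.0, 1.2, 0.2]
opening: 0.0002
grasp_force: 1.5
z74 [473, 0, 131, 418, 23487] [0.603  0.0528 0.0733] ((605.5891723632812, 39.81428527832031), (17.687828063964844, 136.27825927734375), 5.2362799644470215)
z74 [275, 319, 82, 30, 1369] [0.5416 0.0012 0.0738] ((541.6116333007812, 0.9281454086303711), (27.25785255432129, 5.9925079345703125), 5.811603546142578)
z85 [269, 339, 93, 63, 1441] [ 0.5418 -0.001   0.0848]
z85 [246, 360, 22, 12, 102] [ 0.5241 -0.0027  0.0885]
z85 [364, 360, 22, 12, 101] [5.595e-01 5.000e-04 8.840e-02]
```

View pics/s2.png

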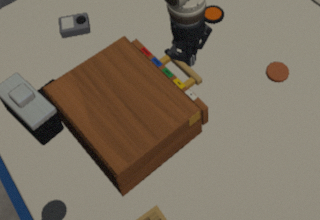

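The front still stands about 28 mm proud of the cabinet, so I'll continue slowly until it stops.

```bash
python3 -m jog '[{"rotation":[0,0,0],"translation":[1.5,0.1,0],"grip":0},{"rotation":[0,0,0],"translation":[3.5,0.3,0],"grip":0},{"rotation":[0,0,0],"translation":[5.5,0.5,0],"grip":0},{"rotation":[0,0,0],"translation":[7.5,0.7,0],"grip":0},{"rotation":[0,0,0],"translation":[9.5,0.9,0],"grip":0},{"rotation":[0,0,0],"translation":[11,1,0],"grip":0},{"rotation":[0,0,0],"translation":[12,1.1,0],"grip":0}]'
```

```text
time: 34.65
ee_pos: [0.5542, -0.0066, 0.0463]
tcp_rot: [-180.0, 0.0, 95.3]
wrist_force: [-3.2, -0.2, -0.2]
opening: -0.0001
grasp_force: 1.5
```

```bash
python3 -m jog '[{"rotation":[0,0,0],"translation":[1.5,0.1,0],"grip":0},{"rotation":[0,0,0],"translation":[3,0.3,0],"grip":0},{"rotation":[0,0,0],"translation":[4.5,0.4,0],"grip":0},{"rotation":[0,0,0],"translation":[6,0.5,0],"grip":0},{"rotation":[0,0,0],"translation":[7,0.6,0],"grip":0},{"rotation":[0,0,0],"translation":[7,0.6,0],"grip":0}]'
python3 -m jog '[{"rotation":[0,0,0],"translation":[1.5,0.1,0],"grip":0},{"rotation":[0,0,0],"translation":[2.5,0.2,0],"grip":0},{"rotation":[0,0,0],"translation":[3,0.3,0],"grip":0},{"rotation":[0,0,0],"translation":[3,0.3,0],"grip":0}]'
```

```text
time: 35.25
ee_pos: [0.5613, -0.0059, 0.0463]
tcp_rot: [180.0, -0.0, 95.3]
wrist_force: [-1.6, -1.0, -0.8]
opening: -0.0
grasp_force: 0.7
time: 35.65
ee_pos: [0.5641, -0.0057, 0.0463]
tcp_rot: [180.0, 0.0, 95.3]
wrist_force: [-2.4, 0.3, -0.3]
opening: -0.0002
grasp_force: 1.1
```

```bash
python3 -m jog '[{"rotation":[0,0,0],"translation":[1.5,0.1,0],"grip":0},{"rotation":[0,0,0],"translation":[3,0.3,0],"grip":0},{"rotation":[0,0,0],"translation":[4,0.4,0],"grip":0},{"rotation":[0,0,0],"translation":[4,0.4,0],"grip":0}]'
python3 -m jog '[{"rotation":[0,0,0],"translation":[1.5,0.1,0],"grip":0},{"rotation":[0,0,0],"translation":[3,0.3,0],"grip":0},{"rotation":[0,0,0],"translation":[4,0.4,0],"grip":0},{"rotation":[0,0,0],"translation":[4,0.4,0],"grip":0}]'
python3 - <<'E'
from h import *
im,d,P,E,f,ci=snap('wrist'); z=P[...,2]
q=P-np.array([.5588,-.006,0]); c,s=np.cos(np.radians(5.2)),np.sin(np.radians(5.2)); X=q[...,0]*c+q[...,1]*s; Y=-q[...,0]*s+q[...,1]*c
for y0 in (.07,.1,.118):
  m=(np.abs(Y-y0)<.004); a=m&(np.abs(z-.0735)<.002)&(X<.12); b=m&(np.abs(z-.1)<.003)&(X<.2)
  print(y0,a.sum(),X[a].min() if a.any() else 0,X[a].max() if a.any() else 0,'cab',b.sum(),X[b].min() if b.any() else 0)
E
```

```text
time: 36.05
ee_pos: [0.5681, -0.0053, 0.0463]
tcp_rot: [-180.0, 0.0, 95.3]
wrist_force: [-3.4, -0.1, -1.0]
opening: -0.0002
grasp_force: 1.7
time: 36.45
ee_pos: [0.5684, -0.0053, 0.0462]
tcp_rot: [-179.6, 0.0, 95.3]
wrist_force: [-22.8, -2.4, 12.1]
opening: -0.0001
grasp_force: 12.0
0.07 1295 0.06833803226581173 0.08176505056690303 cab 2506 0.06790835601692669
0.1 1678 0.06795864754871613 0.08221711886920918 cab 1472 0.06787428698394815
0.118 0 0 0 cab 0 0
```

The force jumped to 23 N and the front is flush with the cabinet, so the drawer is home. I'll back off, rise and check.

```bash
python3 -m jog '[{"rotation":[0,0,0],"translation":[-5,-0.5,0],"grip":0},{"rotation":[0,0,0],"translation":[-20,-1.8,0],"grip":0},{"rotation":[0,0,0],"translation":[-45,-4,0],"grip":0},{"rotation":[0,0,0],"translation":[-70,-6,20],"grip":0},{"rotation":[0,0,0],"translation":[-100,-9,60],"grip":0},{"rotation":[0,0,0],"translation":[-140,-12,100],"grip":0},{"rotation":[0,0,0],"translation":[-160,40,130],"grip":0},{"rotation":[0,0,0],"translation":[-160,85,130],"grip":0},{"rotation":[0,0,0],"translation":[-160,130,130],"grip":0},{"rotation":[0,0,0],"translation":[-160,170,130],"grip":0},{"rotation":[0,0,0],"translation":[-160,170,130],"grip":0},{"rotation":[0,0,0],"translation":[-160,170,130],"grip":0}]'
python3 - <<'E'
from h import *
im,d,P,E,f,ci=snap('wrist'); save(im,'w11.png'); z=P[...,2]
q=P-np.array([.5588,-.006,0]); c,s=np.cos(np.radians(5.2)),np.sin(np.radians(5.2)); X=q[...,0]*c+q[...,1]*s; Y=-q[...,0]*s+q[...,1]*c
for y0 in (-.1,-.05,.05,.1):
  m=(np.abs(Y-y0)<.004); a=m&(np.abs(z-.0735)<.003)&(X<.12); b=m&(np.abs(z-.1)<.003)&(X<.2)
  print(y0,X[a].min() if a.any() else 0,'cab',X[b].min() if b.any() else 0)
im,*_=snap('scene'); save(im[170:400,120:440],'s3.png')
E
```

```text
time: 37.7
ee_pos: [0.4123, 0.1661, 0.1766]
tcp_rot: [179.9, -0.0, 95.5]
wrist_force: [-0.0, 0.5, 0.0]
opening: -0.0001
grasp_force: 0.0
-0.1 0 cab 0
-0.05 0 cab 0
0.05 0.06770522202451354 cab 0.06744659441693146
0.1 0.0672559406668404 cab 0.06715346723785055
```

View pics/w11.png

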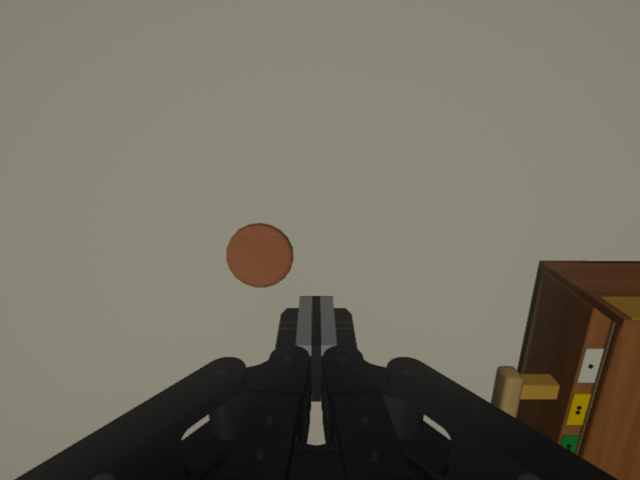

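The drawer front at (590,365) is flush with the cabinet, and the robot is clear of everything. I'll hand in the job.

```bash
python3 -c "
from workcell import bot
print(bot.job_done())"
```

```text
the job is handed in; nothing more can be done
None
```

I loaded cans 1, 3 and 5, the only ones on the table, into their pockets in order, laid the bar in both saddles, pushed the drawer home flush with the cabinet, and handed the job in; no verdict came back.

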